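# Hang the nut driver on the fold-up hanger

### The arm

A 6-joint arm with a two-finger parallel gripper is mounted at the origin on the work surface. World frame = base frame: x ahead of the robot, y to its left, z up, the work surface at z = 0. Lengths are in m, angles in rad, forces in N, time in s.
With the tool pointing down it reaches from about 0.3 to 0.875 m from the base axis. Payload 6.4 kg.
Tool frame: the origin (TCP) lies between the finger pads; the fingertips stand 25 mm ahead of it and the grasp point (between the pads) lies 6 mm ahead of it; y points along the fingers, x is the direction in which the jaws open and shut, and the axes are right-handed (so a half turn about y gives the same grasp; the last joint's range is limited). The gripper opens to 85 mm and grips with 20 to 120 N. Pads are 22 mm wide; open, the fingers measure 114 mm over their backs; the gripper's body (76 mm by 85 mm) begins 54 mm behind the grasp point. The pads swing forward as they close: fully open they stand 13 mm farther back than shut.
Start: joints at [-1.514, 0.181, 1.607, -0, 1.354, -0.206], TCP at [0.149, -0.555, 0.229] pointing down, gripper open.
Joint ranges: [-2.99, 2.99], [-0.89, 2.07], [0.3, 2.58], [-1.14, 4.28], [0, 2.63], [-3.12, 3.12]. Speed limits (rad/s): [2.57, 2.57, 3.01, 3.14, 3.14, 3.14].

### API

Orientations are given as a unit quaternion [w, x, y, z].
In Python, from bench import ctrl, vision, ticket, find_in, regions_of, pinpoint gives the robot as it stands.
- The arm moves only by the tool apply_moves, never from a script. Its argument "increments" is a list of rows, each an object of numbers: "x", "y", "z": the shift along the tool's x, y, z in cm; "ax", "ay", "az": the turn, a rotation vector about the tool's x, y, z in rad; "grip": the closure, from 0 (fully open) to 1 (shut). A call has 1 to 12 rows; each row is the pose to reach, as a shift and turn from the pose measured when the call began, along the tool's axes at that moment; what a row does not reach only later rows make up. A row lasts 1/8 s, in which the tool goes at most 62.5 mm and 10.7 degrees, less where a joint would pass 70% of its speed; a pose out of reach is approached as far as the arm can. A call with a gripper value outside its range is refused whole. The fingers move at their own pace and stop on an object; the grip force is fixed at half the most. Time passes only in rows, so rows that repeat a pose let the fingers close. It gives the time, the measured TCP pose, the force and the opening at its end, in the units of the state.
- ctrl.get_obs(): the state, without advancing time (a new reading comes with each control period).
- vision.camera(name): name is "scene" or "top" or "wrist"; returns the picture (480x640x3 uint8, red, green, blue); there is no depth.
- vision.camera_params(name): a dict with "intrinsics" (3x3 intrinsics, pixels), "R" (3x3) and "t" (3): a world point X has camera coordinates R X + t. Camera axes: x right, y down, z forward; pixel columns grow to the right and rows downward; lengths in m; the calibration is good to about 2 mm. A picture is of the moment at which its call begins: read the wrist's pose just before it. camera_params takes no time and is no camera call; for the wrist camera it gives the pose at the moment of the call.
- ticket.hand_in(): hands the job in, once; it reports no verdict.
Trained networks look in the newest picture that a camera, given by its name, has taken for a name from the list of things; names that differ only in an ending like _2 or _b are one class to them, and where a whole thing is asked for, a point or a joint stands for the part that bears it (a point fixed in the world has none). Each returns a list of dicts, best first, with "p" (0 to 1); they miss things now and then, are a little off and sometimes report something else, mostly with a low value. They report only what shows in the picture. A call takes as long as a camera call. They do not tell look-alikes from the thing itself.
- find_in(camera, query): "rect" ([centre column, centre row, width, height] in pixels, round what is visible of it).
- regions_of(camera, query): "mask" (480x640 bool, what is visible of it) and "rect" ([centre column, centre row, width, height] in pixels, round what is visible of it).
- pinpoint(camera, query): "xy" ([column, row] in pixels: a listed point, or the origin of a listed thing).
The state is a dict: "time_s": time; "q": joint angles; "dq": joint speeds; "joint_efforts": joint torques, N m; "eef_pos": TCP position; "eef_rot": TCP orientation; "wrist_force": force on the tool from outside, world axes, zero at the start; "torque": the same for the moment, N m; "opening": opening from 0.0 (shut) to 1.0 (fully open).
Only numpy, scipy, OpenCV 4.12 (cv2) and the standard library are available. Lean on these libraries where they do the work, as an engineer would, in place of code of your own. Each camera call takes 0.05 s, during which the arm holds its last target.

### The job

First swing the fallen hanger arm up and over until it stays standing against its stop by itself. Then draw the long round-handled nut driver out of the light leaning tool stand, straight along its socket so that the stand neither tips nor gets dragged along and the other two tools stay in it, and hang it by its flange in the fork of the hanger arm. Let go and leave everything else where it is.

Things in the scene. Friction and masses are not known exactly. Their poses are not given: they have to be found in the camera images.
- driver: Nut driver to hang: long straight round black handle (28 mm diameter) on a round flange (32 mm diameter, 6 mm thick), steel shaft below. Origin on its axis at the flange's underside; +z up the axis to the handle top at 90 mm. Grip the handle 25 to 75 mm above the origin. Shaft to -110 mm: 9 mm thick, the last 25 mm 13 mm thick. About 0.11 kg. Starts in one of the stand's three sockets.
- driver_tip (a point): Lower end of the nut driver's shaft, on its axis, 110 mm below the underside of the flange.
- square_tool: Other tool in the stand, to be left there: same flange and shaft as the nut driver, but a square black handle (24 x 24 mm) that ends 67 mm above the origin. Origin at the underside of its flange, on its axis, +z up the axis.
- ball_tool: Other tool in the stand, to be left there: same flange and shaft, but a ball-shaped black handle (38 mm diameter) that ends 60 mm above the origin. Origin at the underside of its flange, on its axis, +z up the axis.
- stand: Light aluminium stand (0.25 kg), base 75 (x) x 205 (y) x 4 mm. Origin: centre of its underside. Three sockets in a row at y = -60, 0, 60 mm, all leaning 0.21 rad from vertical, top towards its -x. Flange undersides rest 133 mm up, 8 mm to -x of the origin. Shafts reach 110 mm down the axis with 2 mm play all round: draw a tool over 110 mm along its axis to free it; a sideways pull tips the stand.
- hanger: Fixed base of the fold-up hanger: grey plate 90 (x) x 130 (y) x 10 mm bolted to the bench, with two cheeks 50 mm high. Origin: centre of its underside, z up. The hinge of the arm runs along its x axis, 40 mm above the origin.
- hanger_arm (a joint): Hanger arm's angle (rad): 0 = fallen to the base's -y on its stop, sloping up about 0.6 from level; 1.15 = standing against the other stop, leaning to the base's +y, fork level. Free hinge, no spring: below about 0.9 the arm (0.26 kg) falls back, above it falls on to 1.15. Can be raised with shut fingers pushing its outer edge from the -y side, following the arc, 2 to 6 N.
- hanger_edge (a point): Outer corner of the arm, mid-width, where the fork plate bends off; 151 mm from the hinge; met first when pushed from the -y side. Its axes turn with the arm and equal the base's when the arm stands; then it lies 20 mm to +y of the hinge and 150 mm above it. Fallen, it is 129 mm to -y of the hinge, 120 mm above the bench. The arm is a bar 36 mm wide, 6 mm thick from hinge to corner.
- fork_seat (a point): Place for the centre of the flange's underside, on top of the prongs. Axes as hanger_edge. With the arm standing it is 66 mm to +y of the hinge, 190 mm above the bench. Slot 16 mm wide along y, from -19 mm to its open end at +31 mm. Prongs 12 mm wide, 6 mm thick; at the open end each has a lip 5 mm high. Bring the shaft in from the open end with the flange above the lips, then lower.
- jar: Bystander: clear jar with blue cap, 68 mm diameter, 120 mm high, beside the stand on its +x side. Origin: centre of the underside.
- can: Bystander: metal can, 72 mm diameter, 110 mm high, beside the hanger on its +x side. Origin: centre of the underside.
- tape: Bystander: roll of tape lying flat, 100 mm diameter, 45 mm high, in the middle of the bench on the near side. Origin: centre of the underside.
There are look-alikes about, which are no part of the job. What is shaped like the driver but brown or white is not meant.

How it is judged:
By the outcome, as a careful person would: the job done as asked, in the order asked, and still so for the second after the job is handed in, with the robot touching nothing.
It also fails if it takes over 72 s, if anything falls off the work surface, if the arm or the gripper's body presses on something with over 40 N, if the wrist force passes 120 N, or if a joint passes its speed limit or range.

## Working session

There is one attempt and no reset: what is moved stays moved. The work goes in short steps, Python scripts to look and compute and a tool call to move; the robot and the scene stay as the last step left them, time stands still between calls to the robot, and variables do not carry over. Pictures are saved under pics/ and viewed, and the job is handed in when it is done.

Besides the shell and the picture viewer there is one more tool, called after "Emit:" as a command line: name --argument value ..., lists and objects as JSON in quotes. apply_moves: Moves the arm, as the interface text tells. Its arguments: {"type":"object","properties":{"increments":{"type":"array","items":{"type":"object","properties":{"x":{"type":"number"},"y":{"type":"number"},"z":{"type":"number"},"ax":{"type":"number"},"ay":{"type":"number"},"az":{"type":"number"},"grip":{"type":"number"}}}}},"required":["increments"]}

```bash
ls; mkdir -p pics; cat > h.py <<'E'
import numpy as np, cv2
from bench import ctrl, vision, ticket, find_in, regions_of, pinpoint
def P(n):
    c=vision.camera_params(n); return [np.array(c[k]) for k in("intrinsics","R","t")]
def proj(p,X):
    K,R,t=p; c=R@np.array(X)+t; u=K@c; return u[:2]/u[2]
def ray(p,uv):
    K,R,t=p; d=R.T@np.linalg.solve(K,[uv[0],uv[1],1]); return -R.T@t, d/np.linalg.norm(d)
def onz(p,uv,z):
    o,d=ray(p,uv); return o+d*(z-o[2])/d[2]
def tri(L):
    A=np.zeros((3,3));b=np.zeros(3);rs=[ray(p,uv) for p,uv in L]
    for o,d in rs:
        M=np.eye(3)-np.outer(d,d);A+=M;b+=M@o
    X=np.linalg.solve(A,b)
    return X,[np.linalg.norm((np.eye(3)-np.outer(d,d))@(X-o))for o,d in rs]
def save(n,im): cv2.imwrite('pics/'+n,im[:,:,::-1])
E
python3 - <<'E'
from h import *
for n in("scene","top","wrist"):
    save(n+'0.png',vision.camera(n)); p=P(n); print(n,p[0][0,0],(-p[1].T@p[2]).round(3),p[1][2].round(2))
o=ctrl.get_obs();print(o)
for n in("scene","top"):
  for q in("driver","square_tool","ball_tool","stand","hanger","jar","can","tape","driver_tip","hanger_edge","fork_seat"):
    print(n,q,[(np.round(r['xy']).tolist(),round(r['p'],2)) for r in pinpoint(n,q)][:4])
E
```

```text
pics
scene 468.84231488363196 [ 1.211 -0.028  0.951] [-0.63  0.07 -0.77]
top 571.9567378896503 [0.399 0.071 1.42 ] [ 0.08 -0.01 -1.  ]
wrist 398.12016070200974 [ 0.228 -0.533  0.374] [-0.3  -0.08 -0.95]
{'time_s': 0.15, 'q': array([-1.51427028e+00,  1.81363976e-01,  1.60777284e+00, -1.21766443e-06,
        1.35380515e+00, -2.06296077e-01]), 'dq': array([-0.00066678, -0.00304724, -0.00098163,  0.00081159, -0.00011682,
        0.00083964]), 'joint_efforts': array([ 6.45956443e-04, -4.45261502e+01, -3.51692963e+01, -3.24599105e-04,
        5.82949709e-03,  2.15754199e-05]), 'eef_pos': array([ 0.14938314, -0.55481733,  0.22879736]), 'eef_rot': array([ 0.56156685, -0.56084416,  0.4304837 , -0.42986077]), 'wrist_force': array([ 0.26497238, -0.08017576, -0.16637784]), 'torque': array([ 0.02885768,  0.00285487, -0.03108192]), 'opening': 0.9935253651677105}
scene driver [([370.0, 200.0], 0.62), ([452.0, 197.0], 0.56), ([403.0, 234.0], 0.55)]
scene square_tool [([354.0, 241.0], 0.6)]
scene ball_tool [([380.0, 236.0], 0.87)]
scene stand [([376.0, 273.0], 0.57)]
scene hanger [([197.0, 310.0], 0.
[... 232 characters left out ...]
, 268.0], 0.64)]
scene hanger_edge [([129.0, 303.0], 0.68)]
scene fork_seat [([132.0, 288.0], 0.73)]
top driver [([140.0, 318.0], 0.95), ([237.0, 319.0], 0.88), ([226.0, 226.0], 0.66), ([342.0, 260.0], 0.41)]
top square_tool [([276.0, 216.0], 0.64), ([228.0, 226.0], 0.5)]
top ball_tool [([249.0, 223.0], 0.67)]
top stand [([256.0, 224.0], 0.78)]
top hanger [([427.0, 209.0], 0.66), ([406.0, 170.0], 0.44)]
top jar [([231.0, 185.0], 0.86)]
top can [([403.0, 171.0], 0.72)]
top tape [([340.0, 261.0], 0.64), ([494.0, 182.0], 0.48)]
top driver_tip [([143.0, 362.0], 0.95), ([281.0, 304.0], 0.74), ([404.0, 173.0], 0.41)]
top hanger_edge []
top fork_seat [([492.0, 182.0], 0.78), ([403.0, 172.0], 0.45)]
```

View pics/scene0.png

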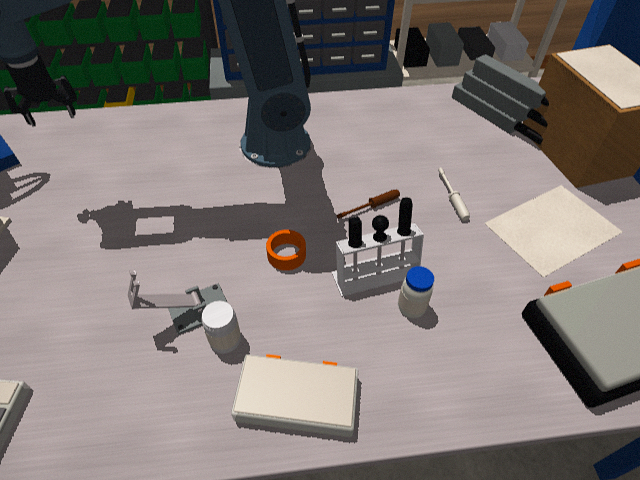

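View pics/top0.png

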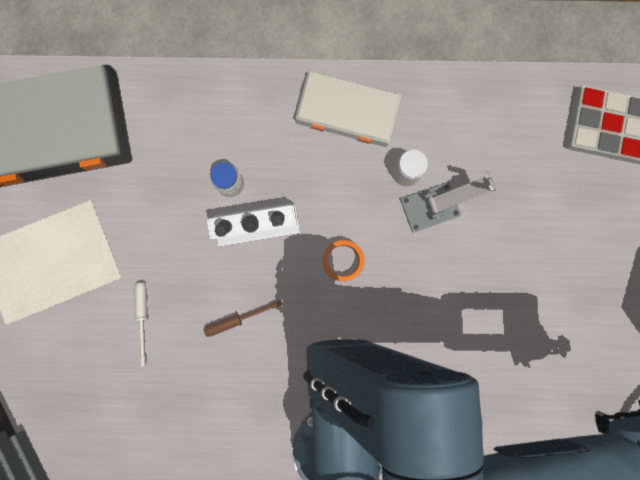

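View pics/wrist0.png

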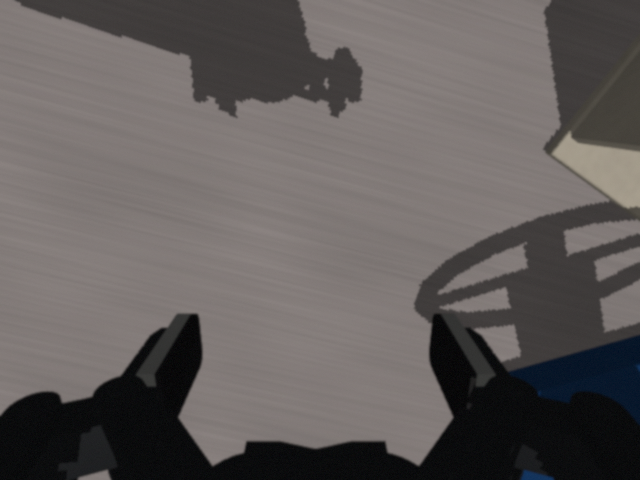

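Candidates for the driver: the black round handle in the stand at scene (404,216), a square tool at (355,232), a ball tool at (380,228), a brown look-alike at (385,198) and a white one at (455,200). I choose the black one at (404,216), and check it in close crops.

```bash
python3 - <<'E'
import cv2,numpy as np
s=cv2.imread('pics/scene0.png');t=cv2.imread('pics/top0.png')
def c(im,x,y,w,h,k):return cv2.resize(im[y:y+h,x:x+w],None,fx=k,fy=k,interpolation=cv2.INTER_CUBIC)
cv2.imwrite('pics/c1.png',np.vstack([c(s,320,180,130,150,4)]))
cv2.imwrite('pics/c2.png',c(t,190,150,130,110,6))
cv2.imwrite('pics/c3.png',c(t,380,140,130,100,6))
cv2.imwrite('pics/c4.png',c(s,115,255,140,110,5))
E
```

```text
(no output)
```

View pics/c1.png

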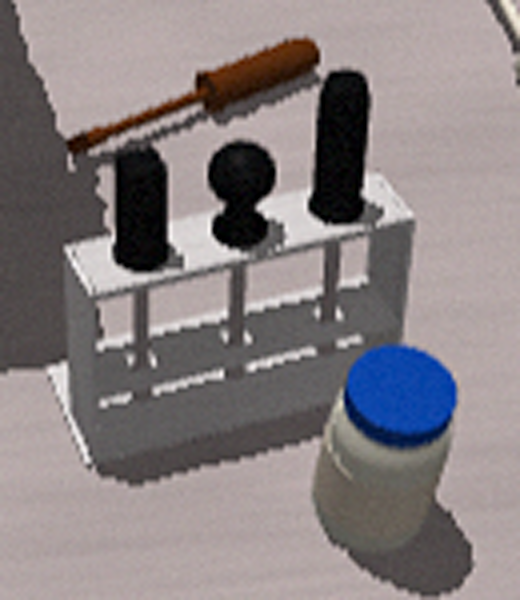

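View pics/c2.png

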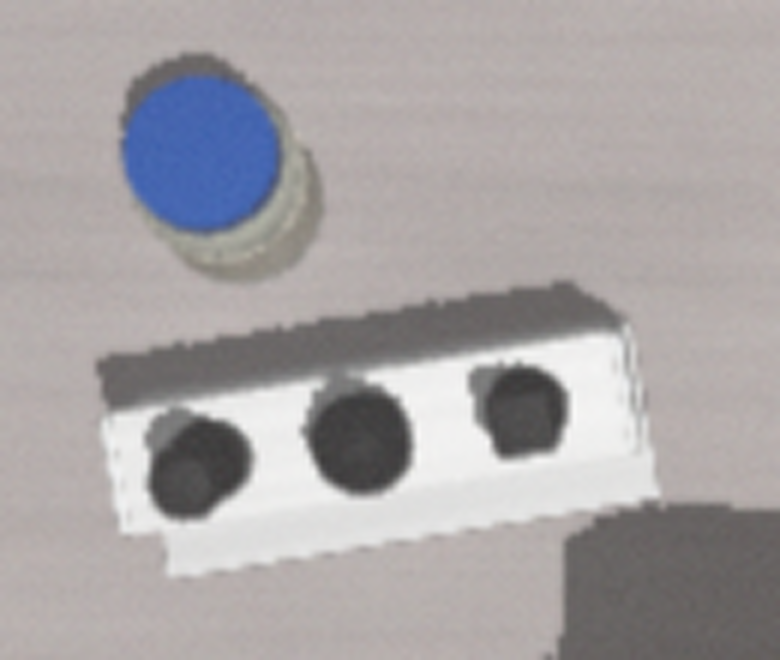

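View pics/c3.png

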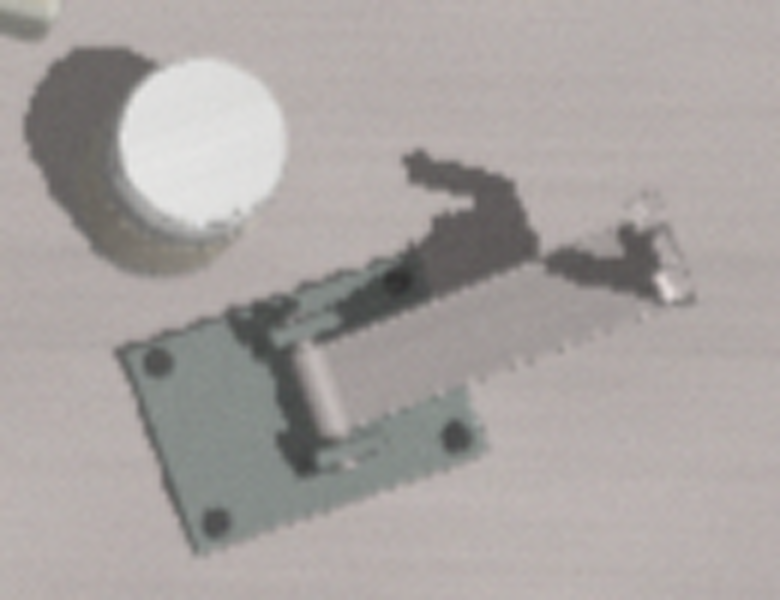

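View pics/c4.png

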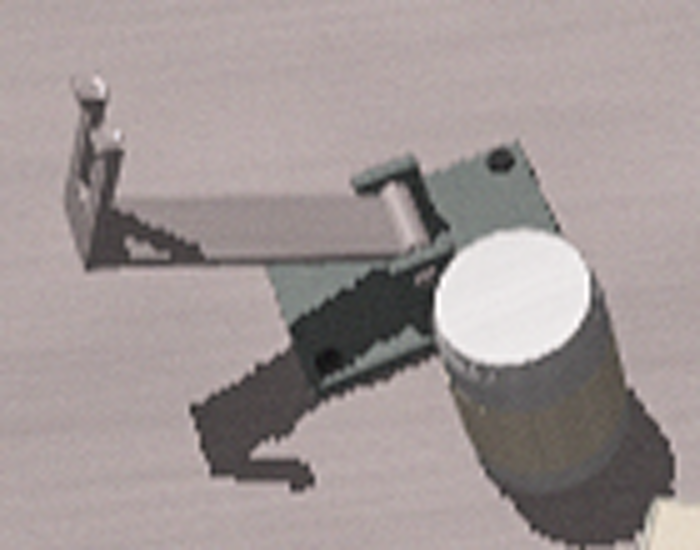

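The crop c1 confirms it: the rightmost tool at scene (404,216) has a long round black handle, and a thin square and a ball handle stand beside it. Now I fit the poses.

```bash
cat > fit.py <<'E'
from h import *
from scipy.optimize import least_squares
S,T=P("scene"),P("top")
def w(pose,X):
    x,y,a=pose;c,s=np.cos(a),np.sin(a);return np.array([x+c*X[0]-s*X[1],y+s*X[0]+c*X[1],X[2]])
def c1(u,v):return (320+u/4-.375,180+v/4-.375)
def c2(u,v):return (190+u/6-.4,150+v/6-.4)
def c3(u,v):return (380+u/6-.4,140+v/6-.4)
def c4(u,v):return (115+u/5-.4,255+v/5-.4)
hang=[(T,c3(118,348),(.045,.065,.01)),(T,c3(198,553),(-.045,.065,.01)),(T,c3(487,448),(-.045,-.065,.01)),(S,c4(518,143),(-.045,.065,.01)),(S,c4(318,385),(.045,-.065,.01))]
st=[(T,c2(168,577),(-.0375,.1025,.004)),(T,c2(658,494),(-.0375,-.1025,.004)),(S,c1(48,370),(-.0375,-.1025,.004)),(S,c1(90,466),(.0375,-.1025,.002))]
def fit(obs,x0):
    r=least_squares(lambda p:np.concatenate([proj(c,w(p,X))-uv for c,uv,X in obs]),x0)
    return r.x,r.fun.round(1)
if __name__=='__main__':
    h,r=fit(hang,[.5,-.2,.3]);print('hanger',h.round(4),r)
    s,r=fit(st,[.5,.2,.1]);print('stand',s.round(4),r)
    ax=np.array([-np.sin(.21),0,np.cos(.21)])
    for y in(-.06,0,.06):
        o=np.array([-.008,y,.133])
        print(y,w(s,o).round(4),[proj(c,w(s,o+ax*k)).round(1).tolist() for c in(S,T) for k in(0,.06,.09)])
    he=w(h,(0,-.129,.12));print('edge',he, proj(S,he),proj(T,he))
    print('hinge ends',[proj(c,w(h,(x,0,.04))).round(1).tolist() for c in(S,T) for x in(-.018,.018)])
    print('plain tri driver top', tri([(S,c1(347,78)),(T,c2(185,490))]), 'pred',[w(s,o+ax*.09) for o in [np.array([-.008,.06,.133])]])
E
python3 fit.py
```

```text
hanger [ 0.596  -0.2221  0.3504] [ 0.3  0.5 -0.5  0.2  0.2  0.3  0.7 -0.8 -0.4  1.7]
stand [0.5481 0.2106 0.1765] [ 0.1  0.1  0.2  0.2  0.4 -0.2 -0.1  0.4]
-0.06 [0.5507 0.1501 0.133 ] [[355.8, 243.8], [355.7, 222.5], [355.6, 211.2], [277.5, 217.2], [276.8, 219.7], [276.4, 221.0]]
0 [0.5402 0.2092 0.133 ] [[380.4, 237.9], [381.2, 216.6], [381.6, 205.3], [251.2, 221.6], [249.3, 224.3], [248.2, 225.7]]
0.06 [0.5297 0.2683 0.133 ] [[404.6, 232.1], [406.2, 210.8], [407.0, 199.5], [224.9, 226.0], [221.7, 228.9], [219.9, 230.5]]
edge [ 0.64025464 -0.34322683  0.12      ] [129.92129554 302.72047447] [492.35326666 181.29129006]
hinge ends [[194.3, 294.0], [199.2, 305.8], [435.4, 211.6], [430.3, 197.8]]
plain tri driver top (array([0.50952029, 0.26394652, 0.22077762]), [np.float64(6.392257166763417e-06), np.float64(6.392257166773991e-06)]) pred [array([0.51118482, 0.26497   , 0.22102278])]
```

```bash
cat > mv.py <<'E'
from fit import *
from scipy.spatial.transform import Rotation as Ro
def cur():
    o=ctrl.get_obs();q=o['eef_rot'];return o,np.array(o['eef_pos']),Ro.from_quat([q[1],q[2],q[3],q[0]])
def inc(targets):
    o,p,R=cur()
    for pt,Rt in targets:
        Rt=Ro.from_matrix(Rt)
        s=R.inv().apply(np.array(pt)-p)*100; r=(R.inv()*Rt).as_rotvec()
        print('x %.2f y %.2f z %.2f | ax %.3f ay %.3f az %.3f'%(*s,*r))
def frame(x,y):
    y=np.array(y,float)/np.linalg.norm(y);x=np.array(x,float);x-=x@y*y;x/=np.linalg.norm(x);return np.column_stack([x,y,np.cross(x,y)])
E
python3 - <<'E'
from mv import *
o,p,R=cur();print(R.as_matrix().round(2))
h,_=fit(hang,[.5,-.2,.3])
d=np.array([-np.sin(h[2]),np.cos(h[2]),0]);e=np.array([d[1],-d[0],0])
print('d',d,'e',e)
for nm,uv in(('grid',(570,145)),('grid2',(605,120)),('can',(403,172))):print(nm,onz(T,uv,.03))
k=.5; y=np.sin(k)*d+np.cos(k)*np.array([0,0,-1])
for nm,x in(('e',e),('-e',-e),('d',d),('-d',-d)):
    F=frame(x,y);print(nm,np.linalg.norm((R.inv()*Ro.from_matrix(F)).as_rotvec()))
E
```

```text
[[ 0.26 -0.    0.97]
 [-0.97 -0.    0.26]
 [ 0.   -1.   -0.  ]]
d [-0.34330719  0.93922317  0.        ] e [0.93922317 0.34330719 0.        ]
grid [ 0.75009418 -0.56698699  0.03      ]
grid2 [ 0.81446619 -0.65647581  0.03      ]
can [ 0.67778319 -0.15103404  0.03      ]
e 1.7147482221895045
-e 1.5497828273686352
d 3.0566127559059892
-d 0.5075290800243023
```

```bash
cat > push.py <<'E'
from mv import *
h,_=fit(hang,[.5,-.2,.3])
d=np.array([-np.sin(h[2]),np.cos(h[2]),0]);e=np.array([d[1],-d[0],0]);up=np.array([0,0,1.])
hin=np.array([h[0],h[1],.04])
k=.5;y=np.sin(k)*d-np.cos(k)*up;n=np.cos(k)*d+np.sin(k)*up
F=frame(e,y)
def edge(a):
    th=np.arctan2(.150,.020)+ (1.15-a); return hin+.151*(np.cos(th)*d+np.sin(th)*up)
def tcp(a,off): return edge(a)-.013*y-.011*n+off*n
E
python3 - <<'E'
from push import *
print(edge(0),tcp(0,-.05)); inc([(tcp(0,-.08),F)])
E
```

```text
[ 0.6400714  -0.34272552  0.1193563 ] [ 0.66058918 -0.39885826  0.10151992]
x 0.79 y 14.24 z 53.66 | ax 0.379 ay -1.620 az 0.414
```

Emit:
apply_moves --increments '[{"x": 0.8, "y": 7, "z": 30, "ax": 0.1, "ay": -0.8, "az": 0.1, "grip": 1}, {"x": 0.8, "y": 7, "z": 30, "ax": 0.1, "ay": -0.8, "az": 0.1, "grip": 1}, {"x": 0.8, "y": 7, "z": 30, "ax": 0.1, "ay": -0.8, "az": 0.1, "grip": 1}, {"x": 0.8, "y": 7, "z": 30, "ax": 0.1, "ay": -0.8, "az": 0.1, "grip": 1}, {"x": 0.8, "y": 7, "z": 30, "ax": 0.1, "ay": -0.8, "az": 0.1, "grip": 1}, {"x": 0.8, "y": 14.2, "z": 53.7, "ax": 0.379, "ay": -1.62, "az": 0.414, "grip": 1}, {"x": 0.8, "y": 14.2, "z": 53.7, "ax": 0.379, "ay": -1.62, "az": 0.414, "grip": 1}, {"x": 0.8, "y": 14.2, "z": 53.7, "ax": 0.379, "ay": -1.62, "az": 0.414, "grip": 1}, {"x": 0.8, "y": 14.2, "z": 53.7, "ax": 0.379, "ay": -1.62, "az": 0.414, "grip": 1}, {"x": 0.8, "y": 14.2, "z": 53.7, "ax": 0.379, "ay": -1.62, "az": 0.414, "grip": 1}, {"x": 0.8, "y": 14.2, "z": 53.7, "ax": 0.379, "ay": -1.62, "az": 0.414, "grip": 1}, {"x": 0.8, "y": 14.2, "z": 53.7, "ax": 0.379, "ay": -1.62, "az": 0.414, "grip": 1}]'

```text
time_s: 2.75
eef_pos: [0.6697, -0.4244, 0.0881]
eef_rot: [0.847, -0.503, -0.088, 0.148]
wrist_force: [0.0, -0.8, 0.0]
opening: 0.001
```

```bash
python3 - <<'E'
from push import *
save('scene1.png',vision.camera('scene'));w1=vision.camera('wrist');save('wrist1.png',w1)
o,p,R=cur();print(o['time_s'],p,o['q'].round(2),o['wrist_force'].round(2));inc([(tcp(0,-.08),F),(tcp(0,-.03),F)])
W=P('wrist');print(proj(W,edge(0)),[(r['xy'],r['p']) for r in pinpoint('wrist','hanger_edge')])
E
```

```text
2.85 [ 0.66982718 -0.42479756  0.09021267] [-0.8   1.16  0.46  0.22  1.96 -1.11] [ 0.26 -1.01  0.  ]
x 0.02 y 0.33 z -0.04 | ax 0.003 ay -0.003 az 0.002
x 0.01 y 0.31 z 4.96 | ax 0.003 ay -0.003 az 0.002
[313.36312191  79.99272269] [([307.3, 78.5], 0.93)]
```

View pics/wrist1.png

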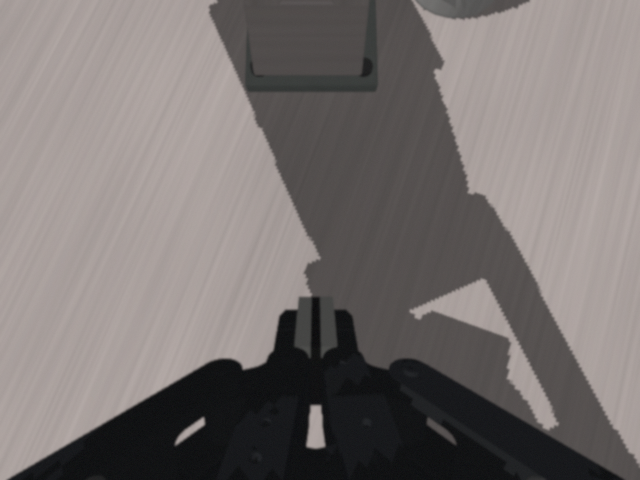

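View pics/scene1.png

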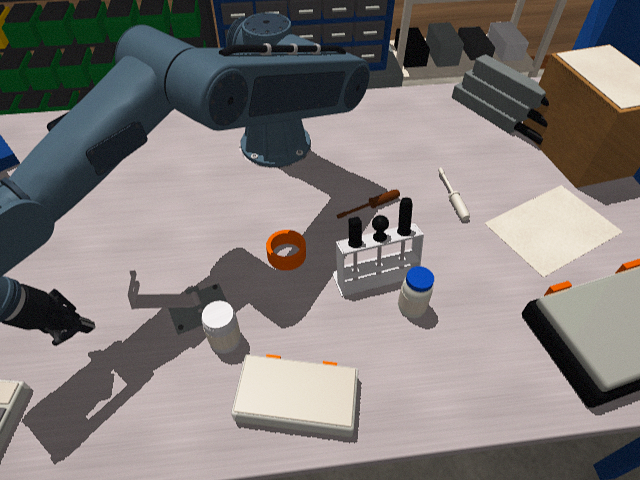

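The wrist view shows the arm's outer edge at about (310,79), as predicted (313,80). The path is clear, so I compute the push.

```bash
python3 - <<'E'
from push import *
inc([(tcp(0,-.02),F),(tcp(0,-.005),F)]+[(tcp(a,.004),F) for a in np.arange(.1,1.06,.1)])
E
```

```text
x 0.01 y 0.33 z 5.95 | ax 0.003 ay -0.002 az 0.002
x 0.00 y 0.33 z 7.45 | ax 0.003 ay -0.002 az 0.002
x -0.00 y -0.36 z 9.69 | ax 0.003 ay -0.002 az 0.002
x -0.00 y -0.91 z 11.10 | ax 0.003 ay -0.002 az 0.002
x -0.01 y -1.31 z 12.56 | ax 0.003 ay -0.002 az 0.002
x -0.01 y -1.57 z 14.04 | ax 0.003 ay -0.002 az 0.002
x -0.01 y -1.68 z 15.55 | ax 0.003 ay -0.002 az 0.002
x -0.02 y -1.63 z 17.06 | ax 0.003 ay -0.002 az 0.002
x -0.02 y -1.44 z 18.55 | ax 0.003 ay -0.002 az 0.002
x -0.02 y -1.10 z 20.02 | ax 0.003 ay -0.002 az 0.002
x -0.03 y -0.61 z 21.45 | ax 0.003 ay -0.002 az 0.002
x -0.03 y 0.02 z 22.82 | ax 0.003 ay -0.002 az 0.002
```

First part: to about 0.5 rad, then a check.

Emit:
apply_moves --increments '[{"y": 0.3, "z": 4, "grip": 1}, {"y": 0.3, "z": 6, "grip": 1}, {"y": 0.3, "z": 7.4, "grip": 1}, {"y": -0.1, "z": 8.8, "grip": 1}, {"y": -0.4, "z": 9.7, "grip": 1}, {"y": -0.7, "z": 10.4, "grip": 1}, {"y": -0.9, "z": 11.1, "grip": 1}, {"y": -1.1, "z": 11.8, "grip": 1}, {"y": -1.3, "z": 12.6, "grip": 1}, {"y": -1.45, "z": 13.3, "grip": 1}, {"y": -1.6, "z": 14.0, "grip": 1}, {"y": -1.65, "z": 14.8, "grip": 1}]'

```text
invalid input
```

```bash
python3 - <<'E'
from push import *
im=vision.camera('scene');save('scene2.png',cv2.resize(im[180:380,40:340],None,fx=2.5,fy=2.5))
o,p,R=cur();print(o['time_s'],p,o['wrist_force'].round(2));inc([(tcp(a,.004),F) for a in np.arange(.4,1.06,.1)])
E
```

```text
2.95 [ 0.66990846 -0.42466913  0.09036934] [0.21 0.9  0.57]
x -0.01 y -1.58 z 14.04 | ax 0.003 ay -0.002 az 0.002
x -0.01 y -1.69 z 15.54 | ax 0.003 ay -0.002 az 0.002
x -0.02 y -1.64 z 17.05 | ax 0.003 ay -0.002 az 0.002
x -0.02 y -1.45 z 18.55 | ax 0.003 ay -0.002 az 0.002
x -0.02 y -1.10 z 20.02 | ax 0.003 ay -0.002 az 0.002
x -0.03 y -0.62 z 21.45 | ax 0.003 ay -0.002 az 0.002
x -0.03 y 0.01 z 22.82 | ax 0.003 ay -0.002 az 0.002
```

View pics/scene2.png

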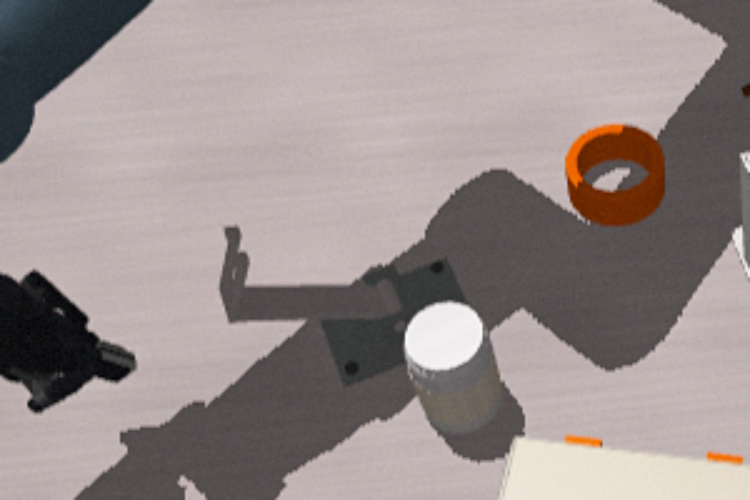

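The call was refused as "invalid input", probably because fields were missing. Nothing moved: the arm is still down and the gripper at image left. I send it again with all fields.

Emit:
apply_moves --increments '[{"x": 0, "y": 0.3, "z": 4, "ax": 0, "ay": 0, "az": 0, "grip": 1}, {"x": 0, "y": 0.3, "z": 6, "ax": 0, "ay": 0, "az": 0, "grip": 1}, {"x": 0, "y": 0.3, "z": 7.4, "ax": 0, "ay": 0, "az": 0, "grip": 1}, {"x": 0, "y": -0.1, "z": 8.8, "ax": 0, "ay": 0, "az": 0, "grip": 1}, {"x": 0, "y": -0.4, "z": 9.7, "ax": 0, "ay": 0, "az": 0, "grip": 1}, {"x": 0, "y": -0.7, "z": 10.4, "ax": 0, "ay": 0, "az": 0, "grip": 1}, {"x": 0, "y": -0.9, "z": 11.1, "ax": 0, "ay": 0, "az": 0, "grip": 1}, {"x": 0, "y": -1.1, "z": 11.8, "ax": 0, "ay": 0, "az": 0, "grip": 1}, {"x": 0, "y": -1.3, "z": 12.6, "ax": 0, "ay": 0, "az": 0, "grip": 1}, {"x": 0, "y": -1.5, "z": 13.3, "ax": 0, "ay": 0, "az": 0, "grip": 1}, {"x": 0, "y": -1.6, "z": 14.0, "ax": 0, "ay": 0, "az": 0, "grip": 1}, {"x": 0, "y": -1.7, "z": 14.8, "ax": 0, "ay": 0, "az": 0, "grip": 1}]'

```text
time_s: 4.45
eef_pos: [0.6281, -0.3097, 0.1761]
eef_rot: [0.846, -0.504, -0.089, 0.148]
wrist_force: [-0.3, -1.2, -0.9]
opening: 0.001
```

```bash
python3 - <<'E'
from push import *
im=vision.camera('scene');save('scene3.png',cv2.resize(im[180:380,40:340],None,fx=2.5,fy=2.5))
o,p,R=cur();print(o['time_s'],p,o['wrist_force'].round(2));inc([(tcp(a,.004),F) for a in np.arange(.4,1.06,.1)])
E
```

```text
4.5 [ 0.62826794 -0.30896517  0.17702289] [ 0.15 -1.28 -0.06]
x -0.05 y 0.18 z -0.90 | ax 0.003 ay -0.001 az 0.002
x -0.05 y 0.07 z 0.60 | ax 0.003 ay -0.001 az 0.002
x -0.05 y 0.11 z 2.11 | ax 0.003 ay -0.001 az 0.002
x -0.05 y 0.31 z 3.61 | ax 0.003 ay -0.001 az 0.002
x -0.06 y 0.65 z 5.08 | ax 0.003 ay -0.001 az 0.002
x -0.06 y 1.14 z 6.51 | ax 0.003 ay -0.001 az 0.002
x -0.06 y 1.77 z 7.88 | ax 0.003 ay -0.001 az 0.002
```

View pics/scene3.png

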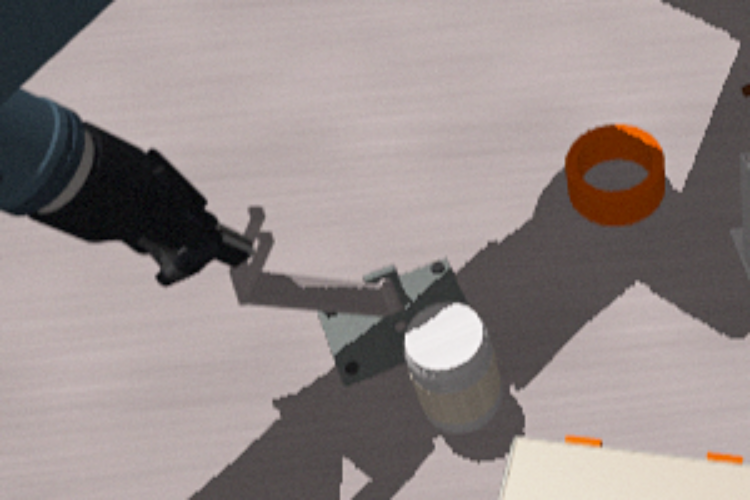

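```bash
python3 - <<'E'
from push import *
save('wrist3.png',vision.camera('wrist'))
o,p,R=cur();M=R.as_matrix()
tip=p+.025*M[:,1];print('tip',tip,proj(S,tip),[ (round(x,2),proj(S,edge(x)-.018*0*e).round(1), (edge(x)+.018*e).round(3),proj(S,edge(x)+.018*e).round(1)) for x in(0,.1,.2,.3,.4,.5)])
print([(r['xy'],r['p']) for r in pinpoint('scene','hanger_edge')])
q=tip-hin;print('tip in hinge coords',q@d,q[2],q@e)
for x in (0,.1,.2,.3,.4):print(x,(edge(x)-hin)@d,(edge(x)-hin)[2])
E
```

```text
tip [ 0.62434542 -0.29820634  0.15485447] [148.15035746 284.78881063] [(0, array([130.3, 302.8]), array([ 0.657, -0.337,  0.119]), array([132.3, 309.4])), (0.1, array([132.6, 298. ]), array([ 0.654, -0.329,  0.132]), array([134.7, 304.6])), (0.2, array([135.7, 293.1]), array([ 0.651, -0.319,  0.143]), array([137.8, 299.7])), (0.3, array([139.5, 288.2]), array([ 0.647, -0.309,  0.154]), array([141.7, 294.8])), (0.4, array([144. , 283.4]), array([ 0.643, -0.298,  0.163]), array([146.2, 290. ])), (0.5, array([149.1, 278.8]), array([ 0.639, -0.286,  0.171]), array([151.4, 285.3]))]
[([133.8, 299.6], 0.68)]
tip in hinge coords -0.0812539565065593 0.11485446668014138 0.0005135521921680946
0 -0.1284662495433559 0.0793563023852813
0.1 -0.11990204259370396 0.09178507603013464
0.2 -0.11013981406880148 0.10329676353540723
0.3 -0.0992771049291056 0.11377634392480435
0.4 -0.08742245177360583 0.12311910869516379
```

View pics/wrist3.png

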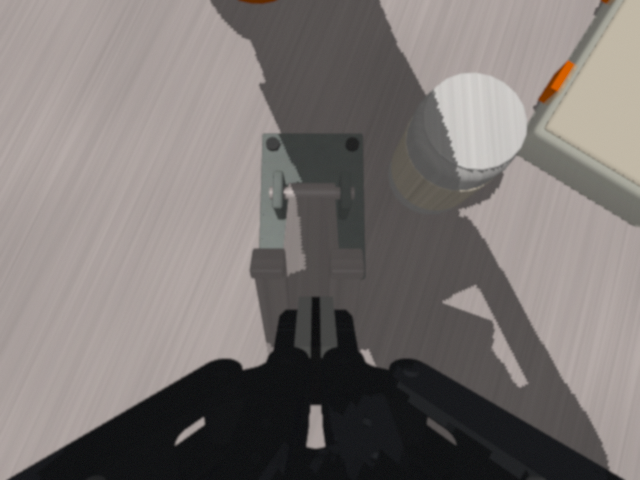

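The wrist view shows the narrow finger tips entered the fork's slot, between the prong ends at about (268,262) and (350,262). They are not on the corner. I back out along the same arc and retry lower.

Emit:
apply_moves --increments '[{"x": 0, "y": 0.1, "z": -1.0, "ax": 0, "ay": 0, "az": 0, "grip": 1}, {"x": 0, "y": 0.4, "z": -2.4, "ax": 0, "ay": 0, "az": 0, "grip": 1}, {"x": 0, "y": 0.7, "z": -3.6, "ax": 0, "ay": 0, "az": 0, "grip": 1}, {"x": 0, "y": 1.1, "z": -4.6, "ax": 0, "ay": 0, "az": 0, "grip": 1}, {"x": 0, "y": 1.3, "z": -5.4, "ax": 0, "ay": 0, "az": 0, "grip": 1}, {"x": 0, "y": 0, "z": -6.5, "ax": 0, "ay": 0, "az": 0, "grip": 1}, {"x": 0, "y": -2, "z": -8, "ax": 0, "ay": 0, "az": 0, "grip": 1}, {"x": 0, "y": -2, "z": -12, "ax": 0, "ay": 0, "az": 0, "grip": 1}, {"x": 0, "y": 0, "z": -14, "ax": 0, "ay": 0, "az": 0, "grip": 1}, {"x": 0, "y": 2, "z": -15, "ax": 0, "ay": 0, "az": 0, "grip": 1}, {"x": 0, "y": 3.5, "z": -15, "ax": 0, "ay": 0, "az": 0, "grip": 1}, {"x": 0, "y": 3.5, "z": -15, "ax": 0, "ay": 0, "az": 0, "grip": 1}]'

```text
time_s: 6.1
eef_pos: [0.6672, -0.4161, 0.0723]
eef_rot: [0.847, -0.502, -0.089, 0.15]
wrist_force: [-0.4, -1.0, -0.7]
opening: 0.003
```

```bash
sed -i 's/^def tcp.*/def tcp(a,off,c=-.002): return edge(a)-c*y-.011*n+off*n/' push.py; python3 - <<'E'
from push import *
im=vision.camera('scene');save('scene4.png',cv2.resize(im[180:380,40:340],None,fx=2.5,fy=2.5))
o,p,R=cur();print(o['time_s'],p,o['wrist_force'].round(2));inc([(tcp(0,-.04),F),(tcp(0,-.005),F)]+[(tcp(a,.004),F) for a in np.arange(.1,1.06,.1)])
t=tcp(0,-.04);print('tip z',(t+.025*y)[2])
print([(r['xy'],r['p']) for r in pinpoint('scene','hanger_edge')],proj(S,edge(0)))
E
```

```text
6.15 [ 0.66772507 -0.41691236  0.07393986] [-0.03 -0.11  0.75]
x -0.05 y 0.00 z 4.03 | ax 0.002 ay -0.001 az 0.001
x -0.06 y -0.01 z 7.53 | ax 0.002 ay -0.001 az 0.001
x -0.06 y -0.69 z 9.77 | ax 0.002 ay -0.001 az 0.001
x -0.06 y -1.24 z 11.18 | ax 0.002 ay -0.001 az 0.001
x -0.06 y -1.64 z 12.63 | ax 0.002 ay -0.001 az 0.001
x -0.06 y -1.89 z 14.12 | ax 0.002 ay -0.001 az 0.001
x -0.06 y -2.00 z 15.63 | ax 0.002 ay -0.001 az 0.001
x -0.06 y -1.95 z 17.14 | ax 0.002 ay -0.001 az 0.001
x -0.06 y -1.76 z 18.63 | ax 0.002 ay -0.001 az 0.001
x -0.06 y -1.41 z 20.10 | ax 0.002 ay -0.001 az 0.001
x -0.07 y -0.92 z 21.53 | ax 0.002 ay -0.001 az 0.001
x -0.07 y -0.29 z 22.90 | ax 0.002 ay -0.001 az 0.001
tip z 0.0712108707454269
[([128.9, 302.2], 0.9)] [130.27039668 302.78838497]
```

View pics/scene4.png

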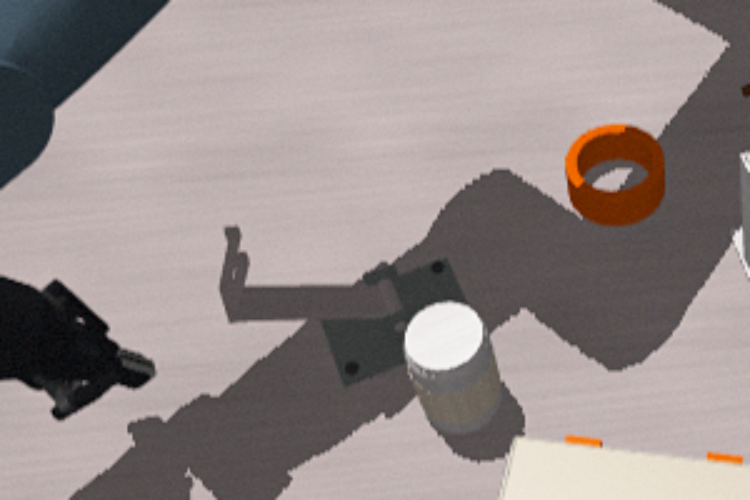

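The arm is back on its stop, with the edge at (129,302). The gripper is now lower. I push again and check early.

Emit:
apply_moves --increments '[{"x": 0, "y": 0, "z": 4, "ax": 0, "ay": 0, "az": 0, "grip": 1}, {"x": 0, "y": 0.2, "z": 6.5, "ax": 0, "ay": 0, "az": 0, "grip": 1}, {"x": 0, "y": 0.2, "z": 7.5, "ax": 0, "ay": 0, "az": 0, "grip": 1}, {"x": 0, "y": 0.2, "z": 8.5, "ax": 0, "ay": 0, "az": 0, "grip": 1}, {"x": 0, "y": -0.3, "z": 9.5, "ax": 0, "ay": 0, "az": 0, "grip": 1}, {"x": 0, "y": -0.7, "z": 10.3, "ax": 0, "ay": 0, "az": 0, "grip": 1}, {"x": 0, "y": -1.0, "z": 11.1, "ax": 0, "ay": 0, "az": 0, "grip": 1}, {"x": 0, "y": -1.2, "z": 11.8, "ax": 0, "ay": 0, "az": 0, "grip": 1}]'

```text
time_s: 7.2
eef_pos: [0.6351, -0.3262, 0.1428]
eef_rot: [0.846, -0.505, -0.09, 0.148]
wrist_force: [4.5, -5.6, 2.7]
opening: -0.001
```

```bash
python3 - <<'E'
from push import *
im=vision.camera('scene');save('scene5.png',cv2.resize(im[180:380,40:340],None,fx=2.5,fy=2.5))
o,p,R=cur();print(o['time_s'],p,o['wrist_force'].round(2));inc([(tcp(a,.004),F) for a in np.arange(.1,1.06,.1)])
tip=p+.025*R.as_matrix()[:,1];q=tip-hin;print('tip',q@d,q[2],q@e,proj(S,tip))
print([(r['xy'],r['p']) for r in pinpoint('scene','hanger_edge')])
E
```

```text
7.25 [ 0.63499722 -0.32563935  0.14361842] [ 0.58 -2.76  3.27]
x -0.11 y 0.81 z -2.07 | ax 0.006 ay 0.000 az 0.003
x -0.11 y 0.26 z -0.67 | ax 0.006 ay 0.000 az 0.003
x -0.11 y -0.15 z 0.79 | ax 0.006 ay 0.000 az 0.003
x -0.11 y -0.41 z 2.27 | ax 0.006 ay 0.000 az 0.003
x -0.11 y -0.52 z 3.78 | ax 0.006 ay 0.000 az 0.003
x -0.11 y -0.48 z 5.29 | ax 0.006 ay 0.000 az 0.003
x -0.11 y -0.29 z 6.78 | ax 0.006 ay 0.000 az 0.003
x -0.11 y 0.05 z 8.26 | ax 0.006 ay 0.000 az 0.003
x -0.11 y 0.53 z 9.69 | ax 0.006 ay 0.000 az 0.003
x -0.11 y 1.15 z 11.06 | ax 0.006 ay 0.000 az 0.003
tip -0.09882854623433374 0.08160434496917407 0.0011761281719657418 [144.22257951 297.18334353]
[([135.8, 291.2], 0.94)]
```

View pics/scene5.png

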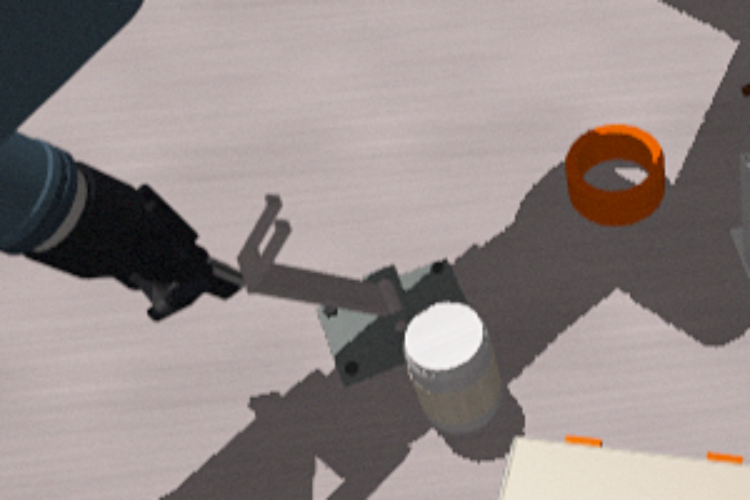

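The finger is now under the corner, which has risen to about (136,291), or roughly 0.25 rad. I follow the arc.

Emit:
apply_moves --increments '[{"x": 0, "y": 0, "z": 0.8, "ax": 0, "ay": 0, "az": 0, "grip": 1}, {"x": 0, "y": -0.2, "z": 1.6, "ax": 0, "ay": 0, "az": 0, "grip": 1}, {"x": 0, "y": -0.3, "z": 2.4, "ax": 0, "ay": 0, "az": 0, "grip": 1}, {"x": 0, "y": -0.4, "z": 3.2, "ax": 0, "ay": 0, "az": 0, "grip": 1}, {"x": 0, "y": -0.4, "z": 4.0, "ax": 0, "ay": 0, "az": 0, "grip": 1}, {"x": 0, "y": -0.4, "z": 4.8, "ax": 0, "ay": 0, "az": 0, "grip": 1}, {"x": 0, "y": -0.4, "z": 5.5, "ax": 0, "ay": 0, "az": 0, "grip": 1}, {"x": 0, "y": -0.2, "z": 6.2, "ax": 0, "ay": 0, "az": 0, "grip": 1}, {"x": 0, "y": -0.1, "z": 6.8, "ax": 0, "ay": 0, "az": 0, "grip": 1}, {"x": 0, "y": 0, "z": 7.4, "ax": 0, "ay": 0, "az": 0, "grip": 1}]'

```text
time_s: 8.55
eef_pos: [0.6121, -0.2639, 0.1776]
eef_rot: [0.846, -0.504, -0.09, 0.149]
wrist_force: [0.1, 0.1, -1.0]
opening: 0.004
```

```bash
python3 - <<'E'
from push import *
im=vision.camera('scene');save('scene6.png',cv2.resize(im[180:380,40:340],None,fx=2.5,fy=2.5))
o,p,R=cur();print(o['time_s'],p,o['wrist_force'].round(2));inc([(tcp(a,.004),F) for a in np.arange(.6,1.16,.1)])
tip=p+.025*R.as_matrix()[:,1];q=tip-hin;print('tip',q@d,q[2],q@e,proj(S,tip))
for a in(.5,.6,.7,.8,.9,1,1.15):print(a,proj(S,edge(a)))
print([(r['xy'],r['p']) for r in pinpoint('scene','hanger_edge')])
E
```

```text
8.6 [ 0.61217879 -0.26334172  0.17813346] [ 1.01  0.63 -0.66]
x -0.11 y -0.59 z -2.19 | ax 0.005 ay 0.000 az 0.002
x -0.11 y -0.40 z -0.69 | ax 0.005 ay 0.000 az 0.002
x -0.11 y -0.06 z 0.78 | ax 0.005 ay 0.000 az 0.002
x -0.11 y 0.43 z 2.21 | ax 0.005 ay 0.000 az 0.002
x -0.11 y 1.05 z 3.58 | ax 0.005 ay 0.000 az 0.002
x -0.11 y 1.81 z 4.88 | ax 0.005 ay 0.000 az 0.002
tip -0.03245180149565502 0.1161363598523564 0.0011056644743402389 [171.26701153 275.86084571]
0.5 [149.10228728 278.80721185]
0.6 [154.77049251 274.40296372]
0.7 [160.92126819 270.27914232]
0.8 [167.46948779 266.49306566]
0.9 [174.32322722 263.09591523]
1 [181.38608794 260.13154071]
1.15 [192.15718344 256.57191374]
[([165.4, 271.3], 0.83)]
```

View pics/scene6.png

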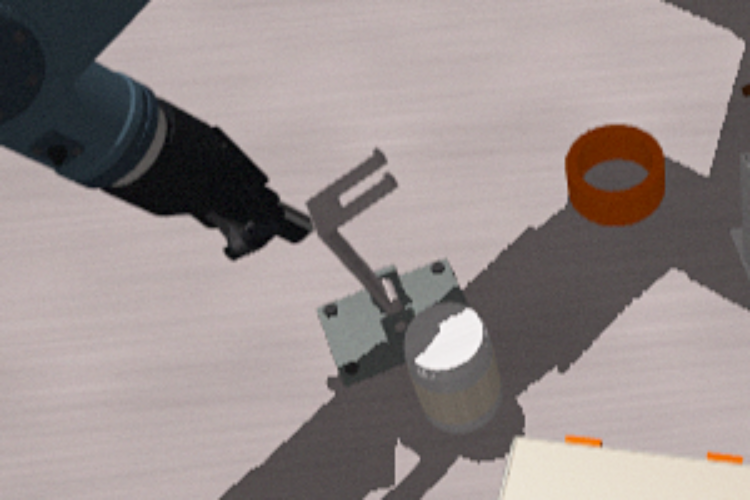

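It is at about 0.77 rad. I carry on past the tipping point.

Emit:
apply_moves --increments '[{"x": 0, "y": 0.0, "z": 0.7, "ax": 0, "ay": 0, "az": 0, "grip": 1}, {"x": 0, "y": 0.1, "z": 1.3, "ax": 0, "ay": 0, "az": 0, "grip": 1}, {"x": 0, "y": 0.2, "z": 1.9, "ax": 0, "ay": 0, "az": 0, "grip": 1}, {"x": 0, "y": 0.4, "z": 2.5, "ax": 0, "ay": 0, "az": 0, "grip": 1}, {"x": 0, "y": 0.6, "z": 3.0, "ax": 0, "ay": 0, "az": 0, "grip": 1}, {"x": 0, "y": 0.8, "z": 3.4, "ax": 0, "ay": 0, "az": 0, "grip": 1}, {"x": 0, "y": 0.8, "z": 3.4, "ax": 0, "ay": 0, "az": 0, "grip": 1}]'

```text
time_s: 9.52
eef_pos: [0.6007, -0.2318, 0.1873]
eef_rot: [0.846, -0.504, -0.09, 0.149]
wrist_force: [0.4, -0.2, 0.0]
opening: -0.002
```

```bash
python3 - <<'E'
from push import *
im=vision.camera('scene');save('scene7.png',cv2.resize(im[180:380,40:340],None,fx=2.5,fy=2.5))
o,p,R=cur();print(o['time_s'],p,o['wrist_force'].round(2))
tip=p+.025*R.as_matrix()[:,1];q=tip-hin;print('tip',q@d,q[2],q@e,proj(S,tip))
print([(r['xy'],r['p']) for r in pinpoint('scene','hanger_edge')])
E
```

```text
9.575 [ 0.60077021 -0.23202097  0.1873041 ] [ 0.58 -0.38 -0.08]
tip 0.0008689821472911033 0.12529997643364912 0.0011480209915286617 [185.83351919 267.41531604]
[([182.3, 260.4], 0.85)]
```

View pics/scene7.png

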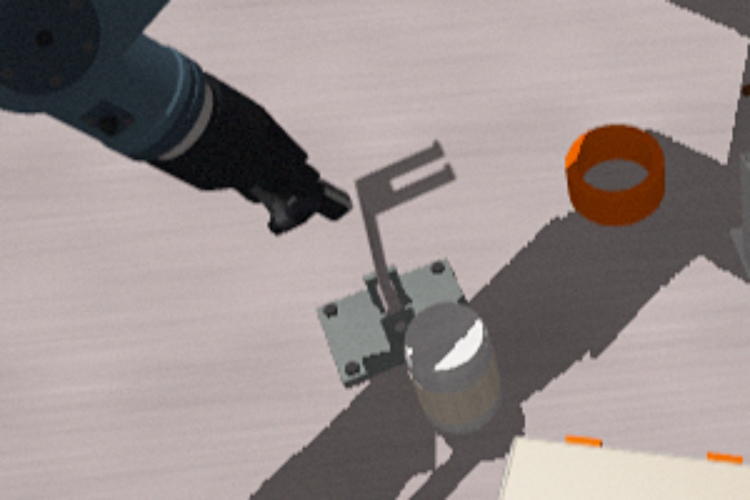

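Emit:
apply_moves --increments '[{"x": 0, "y": 0, "z": -1, "ax": 0, "ay": 0, "az": 0, "grip": 1}, {"x": 0, "y": 0, "z": -3, "ax": 0, "ay": 0, "az": 0, "grip": 1}, {"x": 0, "y": -3, "z": -7, "ax": 0, "ay": 0, "az": 0, "grip": 1}, {"x": 0, "y": -9, "z": -9, "ax": 0, "ay": 0, "az": 0, "grip": 1}, {"x": 0, "y": -15, "z": -9, "ax": 0, "ay": 0, "az": 0, "grip": 0.3}, {"x": 0, "y": -18, "z": -9, "ax": 0, "ay": 0, "az": 0, "grip": 0.3}, {"x": 0, "y": -18, "z": -9, "ax": 0, "ay": 0, "az": 0, "grip": 0.3}]'

```text
time_s: 10.5
eef_pos: [0.6573, -0.3894, 0.3047]
eef_rot: [0.845, -0.507, -0.091, 0.147]
wrist_force: [0.1, 0.7, 0.5]
opening: 0.636
```

```bash
python3 - <<'E'
from push import *
im=vision.camera('scene');save('scene8.png',cv2.resize(im[180:380,40:340],None,fx=2.5,fy=2.5))
tp=vision.camera('top');save('top8.png',cv2.resize(tp[130:250,360:520],None,fx=5,fy=5))
o,p,R=cur();print(o['time_s'],p,o['wrist_force'].round(2),o['opening'])
for n in('scene','top'):
  for k in('hanger_edge','fork_seat'):print(n,k,[(r['xy'],r['p']) for r in pinpoint(n,k)][:2])
fs=hin+.066*d+.15*up;print('fork pred',fs,proj(S,fs),proj(T,fs));E=edge(1.15);print('edge',proj(S,E),proj(T,E))
E
```

```text
10.6 [ 0.65676575 -0.38711626  0.30101539] [ 0.62  0.09 -0.23] 0.7000704779064602
scene hanger_edge [([193.9, 255.4], 0.58), ([286.5, 254.2], 0.44)]
scene fork_seat [([214.2, 249.1], 0.76)]
top hanger_edge [([440.6, 196.9], 0.81)]
top fork_seat [([419.0, 204.5], 0.89)]
fork pred [ 0.57330974 -0.16007832  0.19      ] [213.36888122 248.59072589] [418.97976217 205.1112932 ]
edge [192.15718344 256.57191374] [438.74005857 198.11548478]
```

View pics/scene8.png

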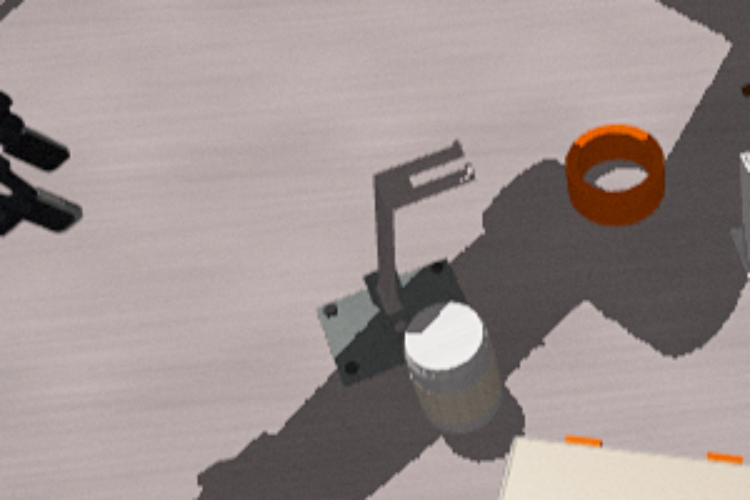

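View pics/top8.png

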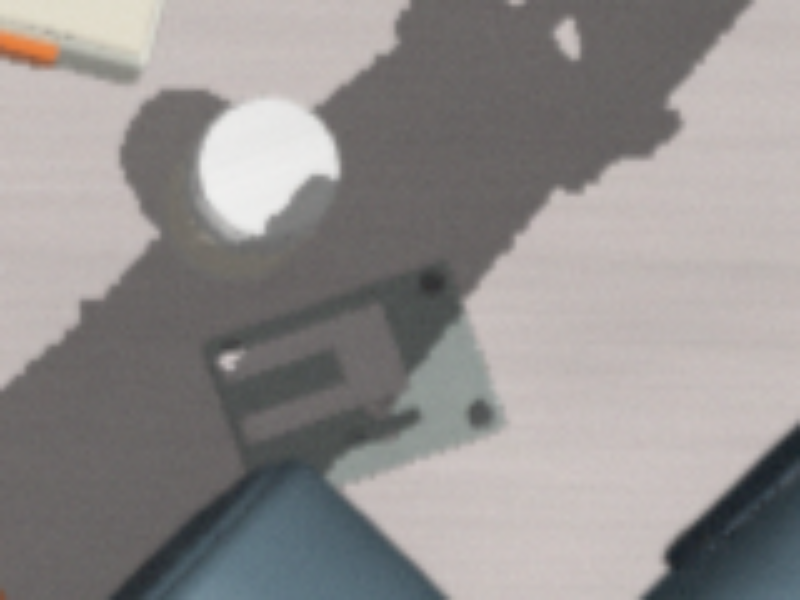

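The arm stands by itself: edge and fork match the predicted standing pose to within 2 px in both views. Next is the driver.

```bash
cat > drv.py <<'E'
from push import *
sp,_=fit(st,[.5,.2,.1])
ca,sa=np.cos(sp[2]),np.sin(sp[2]);Rz=np.array([[ca,-sa,0],[sa,ca,0],[0,0,1]])
A=Rz@np.array([-np.sin(.21),0,np.cos(.21)]);O=w(sp,(-.008,.06,.133));X=Rz@np.array([1,0,0])
G=frame(X,-A)
E
python3 - <<'E'
from drv import *
o,p,R=cur();print(p)
inc([([.55,-.1,.38],G),(O+A*.19,G)]);print(O+A*.19)
E
```

```text
[ 0.65671664 -0.38600234  0.3011994 ]
x -0.20 y 7.64 z 30.59 | ax -0.513 ay 0.118 az -0.248
x 6.62 y 30.19 z 59.28 | ax -0.513 ay 0.118 az -0.248
[0.49066286 0.26130879 0.31882587]
```

Emit:
apply_moves --increments '[{"x": 0, "y": 2, "z": 15, "ax": -0.3, "ay": 0.1, "az": -0.15, "grip": 0.3}, {"x": 0, "y": 5, "z": 25, "ax": -0.4, "ay": 0.1, "az": -0.2, "grip": 0.3}, {"x": 0, "y": 7.6, "z": 31, "ax": -0.513, "ay": 0.118, "az": -0.248, "grip": 0.3}, {"x": 0, "y": 7.6, "z": 31, "ax": -0.513, "ay": 0.118, "az": -0.248, "grip": 0.3}, {"x": 0, "y": 7.6, "z": 31, "ax": -0.513, "ay": 0.118, "az": -0.248, "grip": 0.3}, {"x": 6.6, "y": 30.2, "z": 59.3, "ax": -0.513, "ay": 0.118, "az": -0.248, "grip": 0.3}, {"x": 6.6, "y": 30.2, "z": 59.3, "ax": -0.513, "ay": 0.118, "az": -0.248, "grip": 0.3}, {"x": 6.6, "y": 30.2, "z": 59.3, "ax": -0.513, "ay": 0.118, "az": -0.248, "grip": 0.3}, {"x": 6.6, "y": 30.2, "z": 59.3, "ax": -0.513, "ay": 0.118, "az": -0.248, "grip": 0.3}, {"x": 6.6, "y": 30.2, "z": 59.3, "ax": -0.513, "ay": 0.118, "az": -0.248, "grip": 0.3}, {"x": 6.6, "y": 30.2, "z": 59.3, "ax": -0.513, "ay": 0.118, "az": -0.248, "grip": 0.3}, {"x": 6.6, "y": 30.2, "z": 59.3, "ax": -0.513, "ay": 0.118, "az": -0.248, "grip": 0.3}]'

```text
time_s: 12.3
eef_pos: [0.4885, 0.2638, 0.3181]
eef_rot: [0.707, -0.694, -0.136, -0.011]
wrist_force: [0.2, -0.9, -0.6]
opening: 0.704
```

```bash
python3 - <<'E'
from drv import *
o,p,R=cur();print(o['time_s'],p,o['q'].round(2),o['opening'])
inc([(O+A*.19,G),(O+A*.13,G),(O+A*.066,G)])
W=P('wrist');im=vision.camera('wrist')
for k in (0,.006,.09):
    u=proj(W,O+A*k);print(k,u);cv2.circle(im,tuple(int(round(v)) for v in u),4,(255,0,0),1)
for yy,hh in((0,.06),(-.06,.067)):
    u=proj(W,w(sp,(-.008,yy,.133))+A*hh);cv2.circle(im,tuple(int(round(v)) for v in u),4,(0,255,0),1)
save('wrist9.png',im)
for q in('driver','ball_tool','square_tool'):print(q,[(np.round(r['xy'],1),round(r['p'],2)) for r in pinpoint('wrist',q)][:3],[np.round(proj(W,w(sp,(-.008,yy,.133))),1) for yy in(.06,0,-.06)])
E
```

```text
12.3 [0.48846383 0.26383277 0.3181006 ] [ 0.3  -0.07  1.7  -0.03  1.3   0.12] 0.703658180219729
x 0.18 y -0.04 z -0.29 | ax -0.000 ay 0.001 az -0.000
x 0.18 y 5.96 z -0.29 | ax -0.000 ay 0.001 az -0.000
x 0.19 y 12.36 z -0.29 | ax -0.000 ay 0.001 az -0.000
0 [316.50797827 208.62761323]
0.006 [316.52777869 210.35279408]
0.09 [316.89660231 242.48785795]
driver [(array([ 86.3, 175.3]), 0.75), (array([314. , 207.9]), 0.56)] [array([316.5, 208.6]), array([316.3, 272.6]), array([316.2, 330.4])]
ball_tool [(array([317.5, 275.1]), 0.9)] [array([316.5, 208.6]), array([316.3, 272.6]), array([316.2, 330.4])]
square_tool [(array([314.9, 334. ]), 0.79)] [array([316.5, 208.6]), array([316.3, 272.6]), array([316.2, 330.4])]
```

View pics/wrist9.png

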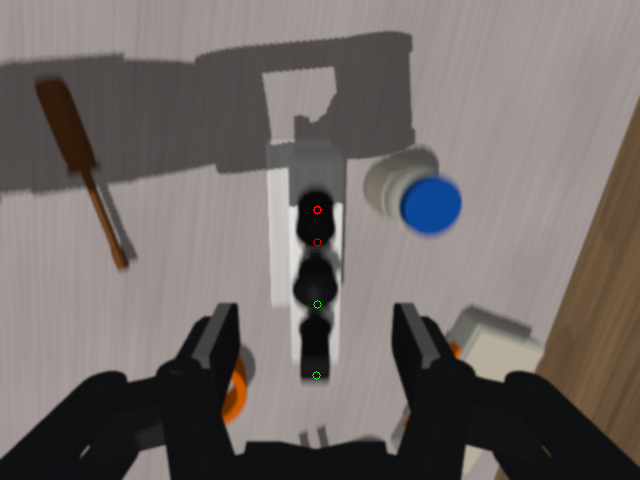

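```bash
cat > sil.py <<'E'
from drv import *
def circ(W,c,a,r,im,col):
    u=np.cross(a,[0,0,1.]);u=u/np.linalg.norm(u) if np.linalg.norm(u)>1e-6 else np.array([1.,0,0]);v=np.cross(a,u)
    pts=np.array([proj(W,c+r*(np.cos(t)*u+np.sin(t)*v)) for t in np.linspace(0,6.3,40)])
    cv2.polylines(im,[np.round(pts*16).astype(np.int32)],True,col,1,cv2.LINE_AA,4)
E
python3 - <<'E'
from sil import *
o,p,R=cur();W=P('wrist');K,Rw,t=W;print(K.round(1),'cam',(-Rw.T@t),'depth top',(Rw@(O+A*.09)+t),'tcp px',proj(W,p),proj(W,p+R.as_matrix()[:,1]*.025))
im=vision.camera('wrist')
for s,r in((0,.016),(.006,.016),(.09,.014)):circ(W,O+A*s,A,r,im,(255,0,0))
circ(W,w(sp,(-.008,0,.133))+A*.041,Rw[2],.019,im,(0,255,0))
save('w10.png',cv2.resize(im[130:400,220:420],None,fx=2.2,fy=2.2))
for n in('scene','top'):
    im=vision.camera(n);C=P(n)
    for s,r in((0,.016),(.09,.014)):circ(C,O+A*s,A,r,im,(255,0,0))
    u=proj(C,O).astype(int);save('w10%s.png'%n,cv2.resize(im[u[1]-70:u[1]+50,u[0]-80:u[0]+60],None,fx=4,fy=4))
E
```

```text
[[398.1   0.  315.3]
 [  0.  398.1 237.8]
 [  0.    0.    1. ]] cam [0.44578816 0.33714194 0.45990614] depth top [0.00070193 0.00158036 0.25796857] tcp px [313.3145642  314.93997777] [313.56073687 288.40293107]
```

View pics/w10.png

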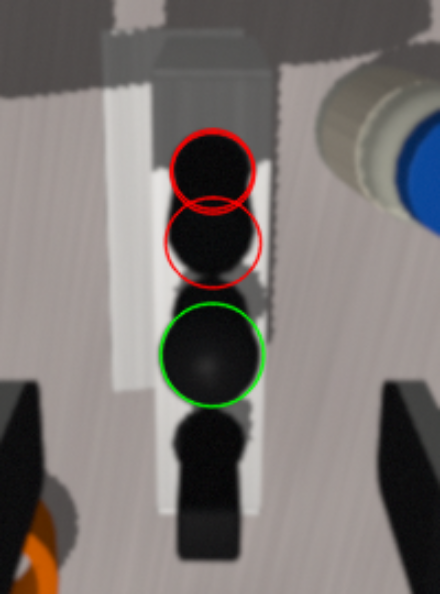

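View pics/w10scene.png

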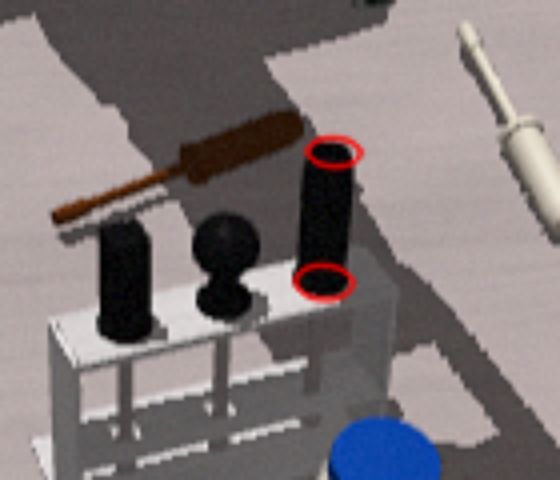

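In the wrist view the predicted flange and ball outlines lie on the real ones, and the handle is centred in the jaw direction. I descend along the axis.

Emit:
apply_moves --increments '[{"x": 0.19, "y": 1.5, "z": -0.29, "ax": 0, "ay": 0, "az": 0, "grip": 0.3}, {"x": 0.19, "y": 4, "z": -0.29, "ax": 0, "ay": 0, "az": 0, "grip": 0.3}, {"x": 0.19, "y": 7, "z": -0.29, "ax": 0, "ay": 0, "az": 0, "grip": 0.3}, {"x": 0.19, "y": 10, "z": -0.29, "ax": 0, "ay": 0, "az": 0, "grip": 0.3}, {"x": 0.19, "y": 12, "z": -0.29, "ax": 0, "ay": 0, "az": 0, "grip": 0.3}, {"x": 0.19, "y": 12.4, "z": -0.29, "ax": 0, "ay": 0, "az": 0, "grip": 0.3}, {"x": 0.19, "y": 12.4, "z": -0.29, "ax": 0, "ay": 0, "az": 0, "grip": 0.3}]'

```text
time_s: 13.52
eef_pos: [0.5187, 0.2616, 0.1979]
eef_rot: [0.707, -0.694, -0.135, -0.013]
wrist_force: [0.7, -0.9, -0.5]
opening: 0.699
```

```bash
python3 - <<'E'
from sil import *
o,p,R=cur();print(o['time_s'],p,o['wrist_force'].round(2),o['torque'].round(2));inc([(O+A*.066,G)])
save('w11.png',vision.camera('wrist'));im=vision.camera('scene');save('s11.png',cv2.resize(im[130:310,300:500],None,fx=3,fy=3))
E
```

```text
13.525 [0.51873081 0.26162897 0.19786166] [ 0.75 -0.94 -0.53] [-0.03  0.16 -0.02]
x -0.19 y -0.01 z 0.46 | ax 0.001 ay -0.003 az 0.000
```

View pics/w11.png

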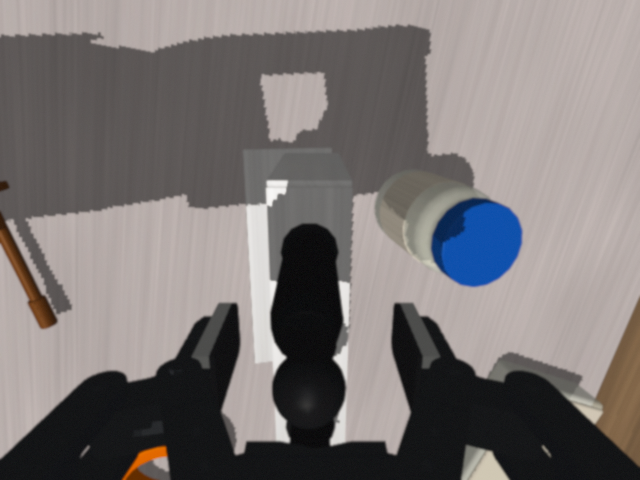

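View pics/s11.png

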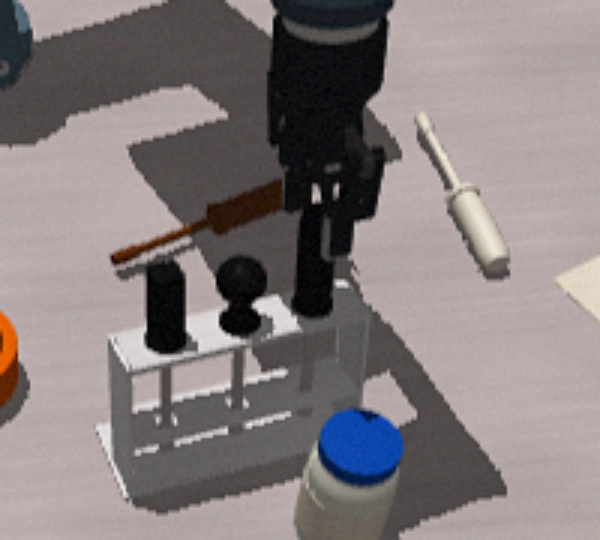

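```bash
python3 - <<'E'
from sil import *
o,p,R=cur();W=P('wrist');K,Rw,t=W;im=vision.camera('wrist');im2=im.copy()
for s,r in((0,.016),(.06,.014),(.08,.014),(.09,.014)):
    circ(W,O+A*s,A,r,im,(255,0,0));print(s,proj(W,O+A*s),(Rw@(O+A*s)+t)[2])
M=R.as_matrix();print('grasp pt',proj(W,p+.006*M[:,1]),(Rw@(p+.006*M[:,1])+t))
save('w12.png',cv2.resize(im[200:450,180:460],None,fx=2.5,fy=2.5))
g=cv2.cvtColor(im2,cv2.COLOR_RGB2GRAY)
for r in range(225,365,8):
    row=g[r,240:380]; d=np.where(row<45)[0]; print(r,(d.min()+240,d.max()+240) if len(d) else None, end=' ')
E
```

```text
0 [309.08780936 249.39835879] 0.22528749974488033
0.06 [307.28902421 298.00071302] 0.16833694518304926
0.08 [306.38458384 322.43827942] 0.14935342699577223
0.09 [305.84029343 337.1447581 ] 0.13986166790213372
grasp pt [313.40617088 307.87535969] [-0.00080812  0.0297194   0.16872643]
225 (np.int64(299), np.int64(315)) 233 (np.int64(287), np.int64(328)) 241 (np.int64(282), np.int64(333)) 249 (np.int64(280), np.int64(334)) 257 (np.int64(281), np.int64(334)) 265 (np.int64(280), np.int64(333)) 273 (np.int64(278), np.int64(334)) 281 (np.int64(276), np.int64(334)) 289 (np.int64(275), np.int64(335)) 297 (np.int64(274), np.int64(336)) 305 (np.int64(272), np.int64(337)) 313 (np.int64(270), np.int64(338)) 321 (np.int64(270), np.int64(339)) 329 (np.int64(271), np.int64(337)) 337 (np.int64(273), np.int64(335)) 345 (np.int64(277), np.int64(333)) 353 (np.int64(283), np.int64(331)) 361 (np.int64(283), np.int64(331))
```

View pics/w12.png

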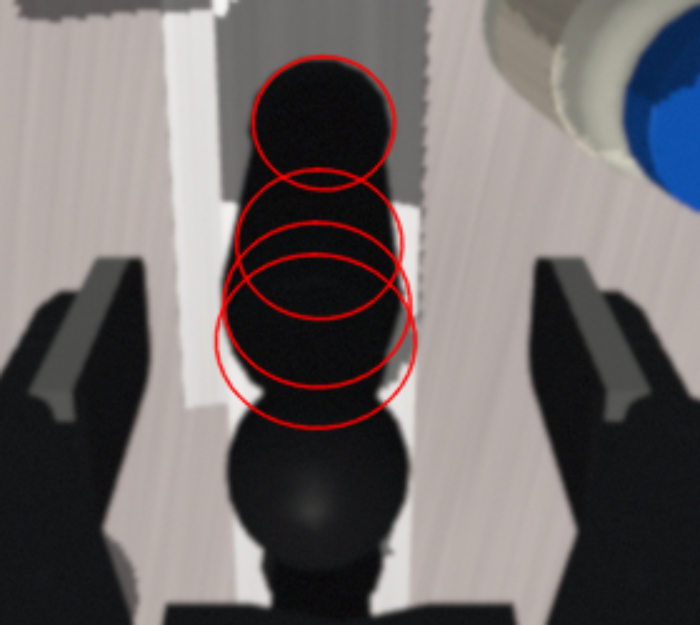

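The axis at grasp height is at about (305.5,298), while the jaw middle is at (314,308). That is about 3.5 mm off along the jaws and 4.5 mm along the pads. I correct it and go 6 mm deeper.

Emit:
apply_moves --increments '[{"x": -0.35, "y": 0, "z": 0.45, "ax": 0, "ay": 0, "az": 0, "grip": 0.3}, {"x": -0.35, "y": 0.6, "z": 0.45, "ax": 0, "ay": 0, "az": 0, "grip": 0.3}, {"x": -0.35, "y": 0.6, "z": 0.45, "ax": 0, "ay": 0, "az": 0, "grip": 0.3}]'

```text
time_s: 14.05
eef_pos: [0.5157, 0.2664, 0.192]
eef_rot: [0.707, -0.694, -0.136, -0.013]
wrist_force: [-0.3, -0.3, -0.1]
opening: 0.703
```

```bash
python3 - <<'E'
from sil import *
im=vision.camera('wrist')
o,p,R=cur();W=P('wrist');K,Rw,t=W
inc([(O+A*.06,G)])
for s,r in((0,.016),(.054,.014),(.075,.014)):
    circ(W,O+A*s,A,r,im,(255,0,0));print(s,proj(W,O+A*s))
M=R.as_matrix();print('grasp pt',proj(W,p+.006*M[:,1]),o['wrist_force'])
save('w13.png',cv2.resize(im[200:450,180:460],None,fx=2.5,fy=2.5))
E
```

```text
x 0.12 y 0.07 z -0.06 | ax 0.001 ay -0.002 az 0.002
0 [315.86981375 261.23434279]
0.054 [316.26211295 308.21110358]
0.075 [316.48721494 335.16645334]
grasp pt [313.36084755 307.86733121] [-0.45599693  0.21545344 -1.06708431]
```

View pics/w13.png

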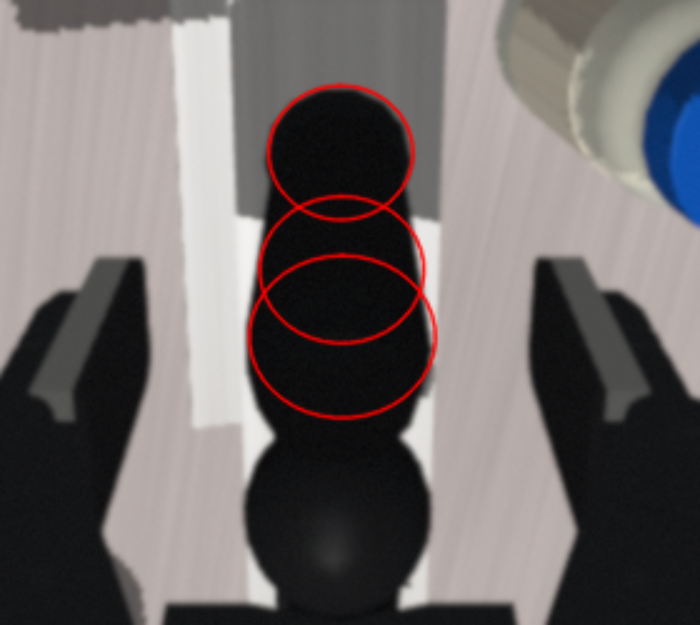

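The handle is now centred between the pads, crop 338 against 340. I close.

Emit:
apply_moves --increments '[{"x": 0, "y": 0, "z": 0, "ax": 0, "ay": 0, "az": 0, "grip": 0.6}, {"x": 0, "y": 0, "z": 0, "ax": 0, "ay": 0, "az": 0, "grip": 1}, {"x": 0, "y": 0, "z": 0, "ax": 0, "ay": 0, "az": 0, "grip": 1}, {"x": 0, "y": 0, "z": 0, "ax": 0, "ay": 0, "az": 0, "grip": 1}, {"x": 0, "y": 0, "z": 0, "ax": 0, "ay": 0, "az": 0, "grip": 1}]'

```text
time_s: 14.72
eef_pos: [0.5161, 0.2665, 0.1925]
eef_rot: [0.707, -0.694, -0.136, -0.013]
wrist_force: [-1.4, -1.7, 3.0]
opening: 0.302
```

```bash
python3 - <<'E'
from sil import *
o,p,R=cur();print(o['time_s'],p,o['opening'],o['wrist_force'],o['torque']);M=R.as_matrix()
t=M.T@A;print('A in tool',t)
im=vision.camera('wrist');save('w14.png',im)
im=vision.camera('scene');save('s14.png',cv2.resize(im[130:310,300:500],None,fx=3,fy=3))
E
```

```text
14.725 [0.51608567 0.26645017 0.19251075] 0.3020782435013149 [-1.36228416 -1.6588606   3.03341482] [-0.0589563   0.16561797 -0.00397615]
A in tool [ 2.20536103e-03 -9.99997255e-01 -7.91821778e-04]
```

View pics/s14.png

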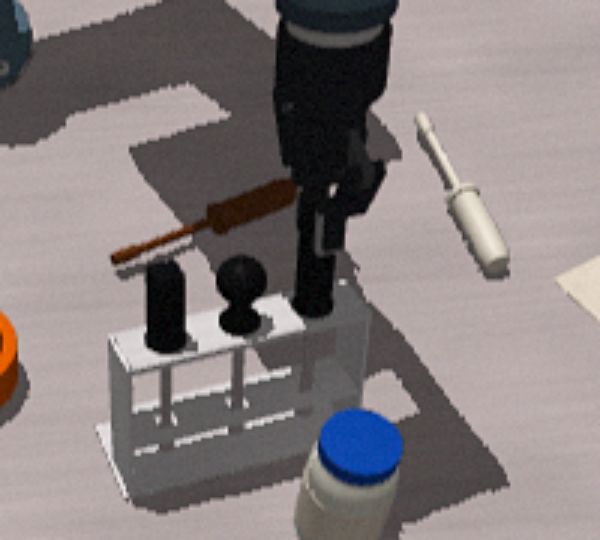

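Gripped: the opening of 0.302 is about 26 mm, and the stand has not moved. I draw out along the axis, starting with a part.

Emit:
apply_moves --increments '[{"x": 0, "y": -0.5, "z": 0, "ax": 0, "ay": 0, "az": 0, "grip": 1}, {"x": 0, "y": -1, "z": 0, "ax": 0, "ay": 0, "az": 0, "grip": 1}, {"x": 0, "y": -1.5, "z": 0, "ax": 0, "ay": 0, "az": 0, "grip": 1}, {"x": 0, "y": -2, "z": 0, "ax": 0, "ay": 0, "az": 0, "grip": 1}, {"x": 0, "y": -2.7, "z": 0, "ax": 0, "ay": 0, "az": 0, "grip": 1}, {"x": 0, "y": -3.4, "z": 0, "ax": 0, "ay": 0, "az": 0, "grip": 1}, {"x": 0, "y": -4.1, "z": 0, "ax": 0, "ay": 0, "az": 0, "grip": 1}, {"x": 0, "y": -4.8, "z": 0, "ax": 0, "ay": 0, "az": 0, "grip": 1}, {"x": 0, "y": -5.5, "z": 0, "ax": 0, "ay": 0, "az": 0, "grip": 1}, {"x": 0, "y": -6, "z": 0, "ax": 0, "ay": 0, "az": 0, "grip": 1}]'

```text
time_s: 16.08
eef_pos: [0.5036, 0.2643, 0.2517]
eef_rot: [0.707, -0.694, -0.136, -0.013]
wrist_force: [1.1, -0.1, -0.6]
opening: 0.298
```

```bash
python3 - <<'E'
from sil import *
o,p,R=cur();print(o['time_s'],p,o['opening'],o['wrist_force'],o['torque']);v=p-O;print('s',v@A,'lat',(v-(v@A)*A))
p0=np.array([0.51608567,0.26645017,0.19251075]);q=p-p0;print('moved',q@A,'drift tool',R.as_matrix().T@(q-(q@A)*A))
im=vision.camera('scene');save('s15.png',cv2.resize(im[130:310,300:500],None,fx=3,fy=3))
E
```

```text
16.075 [0.5036473  0.26430814 0.25174403] 0.2981978084057643 [ 1.07290929 -0.05030888 -0.57021056] [ 0.00282974  0.1137686  -0.01147932]
s 0.12161740645237697 lat [-0.00104901  0.00049572 -0.00020156]
moved 0.06056299851712459 drift tool [ 3.68110328e-06 -4.51597186e-08  7.58439300e-05]
```

View pics/s15.png

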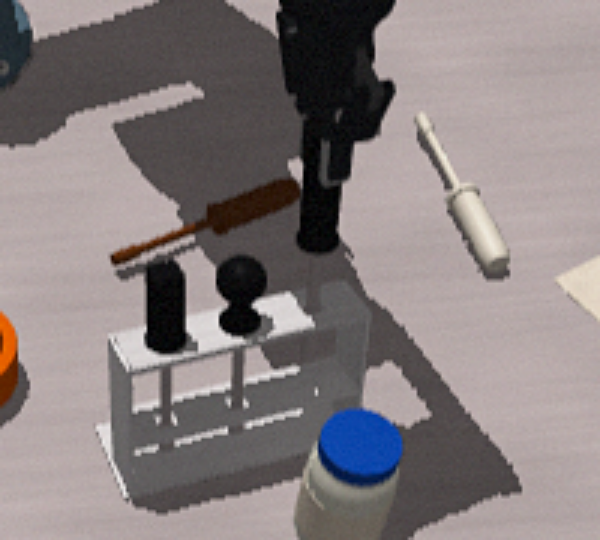

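The stand has not moved, no force builds up, and the lateral drift is under 0.1 mm. I go on.

Emit:
apply_moves --increments '[{"x": 0, "y": -0.8, "z": 0, "ax": 0, "ay": 0, "az": 0, "grip": 1}, {"x": 0, "y": -1.6, "z": 0, "ax": 0, "ay": 0, "az": 0, "grip": 1}, {"x": 0, "y": -2.4, "z": 0, "ax": 0, "ay": 0, "az": 0, "grip": 1}, {"x": 0, "y": -3.2, "z": 0, "ax": 0, "ay": 0, "az": 0, "grip": 1}, {"x": 0, "y": -4, "z": 0, "ax": 0, "ay": 0, "az": 0, "grip": 1}, {"x": 0, "y": -4.8, "z": 0, "ax": 0, "ay": 0, "az": 0, "grip": 1}, {"x": 0, "y": -5.6, "z": 0, "ax": 0, "ay": 0, "az": 0, "grip": 1}, {"x": 0, "y": -6.6, "z": 0, "ax": 0, "ay": 0, "az": 0, "grip": 1}, {"x": 0, "y": -8, "z": 0, "ax": 0, "ay": 0, "az": 0, "grip": 1}, {"x": 0, "y": -10, "z": 0, "ax": 0, "ay": 0, "az": 0, "grip": 1}, {"x": 0, "y": -12, "z": 0, "ax": 0, "ay": 0, "az": 0, "grip": 1}, {"x": 0, "y": -12, "z": 0, "ax": 0, "ay": 0, "az": 0, "grip": 1}]'

```text
time_s: 17.62
eef_pos: [0.4795, 0.2603, 0.3723]
eef_rot: [0.707, -0.693, -0.138, -0.015]
wrist_force: [-0.6, -0.4, -0.3]
opening: 0.305
```

```bash
python3 - <<'E'
from sil import *
o,p,R=cur();print(o['time_s'],p,o['opening'],o['wrist_force'],o['q'].round(2))
save('s16.png',vision.camera('scene'));save('w16.png',vision.camera('wrist'))
E
```

```text
17.625 [0.47947508 0.26030132 0.37229456] 0.3048032245510268 [-0.60048737 -0.4114163  -0.25074597] [ 0.3  -0.12  1.65 -0.03  1.4   0.12]
```

View pics/s16.png

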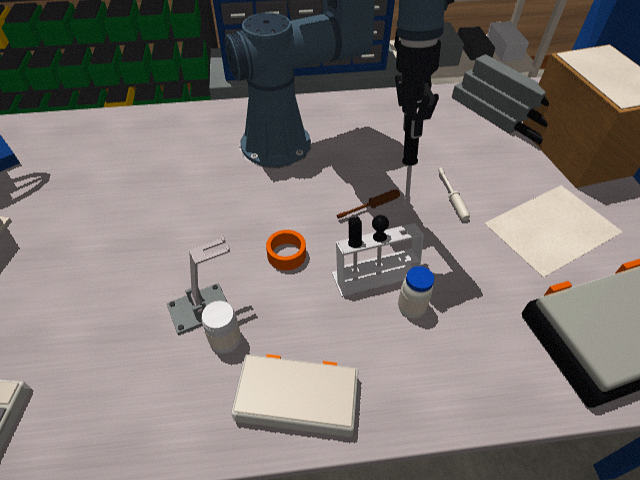

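View pics/w16.png

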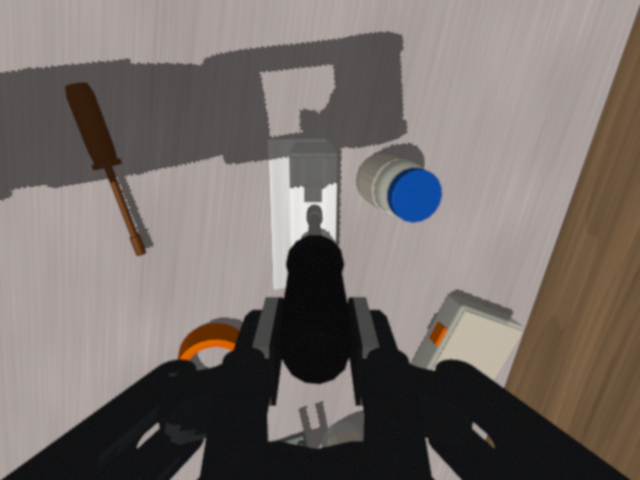

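The driver is free. The wrist and scene views show the stand in place with both other tools in it. Now I measure the driver in the hand.

```bash
cat > hold.py <<'E'
from sil import *
s0=.0610
E
python3 - <<'E'
from hold import *
p0=np.array([0.51608567,0.26645017,0.19251075]);print('s0',(p0-O)@A)
o,p,R=cur();M=R.as_matrix();a=-M[:,1]
org=p-s0*a;tip=org-.110*a
print(org,tip)
C=P('scene');im=vision.camera('scene')
for n in('scene','wrist','top'):
    vision.camera(n);c=P(n)
    for q,X in(('driver',org),('driver_tip',tip)):print(n,q,proj(c,X).round(1),[(np.round(r['xy'],1).tolist(),round(r['p'],2)) for r in pinpoint(n,q)][:3])
circ(C,org,a,.016,im,(255,0,0));circ(C,tip,a,.0065,im,(255,0,0));circ(C,org+.09*a,a,.014,im,(255,0,0))
save('s17.png',cv2.resize(im[90:220,350:470],None,fx=4.5,fy=4.5))
V=frame(e,-up);fs=hin+.066*d+.15*up
inc([(p+.07*up,M),(fs+.11*d+(.035+s0)*up+.05*up,V),(fs+.11*d+(.022+s0)*up,V)])
E
```

```text
s0 0.061054407935252374
[0.49150485 0.26220771 0.30992534] [0.51447292 0.26623396 0.20242531]
scene driver [410.  162.5] [([407.8, 164.5], 0.86), ([370.7, 200.7], 0.83), ([452.3, 197.2], 0.75)]
scene driver_tip [406.7 206.5] [([402.7, 204.5], 0.91), ([439.1, 166.1], 0.91), ([340.5, 215.0], 0.81)]
wrist driver [314.6 260.6] [([110.8, 163.9], 0.81), ([312.6, 259.5], 0.77)]
wrist driver_tip [315.1 210.9] [([145.7, 253.6], 0.7), ([313.5, 210.9], 0.58)]
top driver [213.8 236.2] [([237.1, 320.9], 0.83), ([215.5, 236.5], 0.55), ([403.9, 170.9], 0.39)]
top driver_tip [220.8 229.7] [([276.9, 215.9], 0.73), ([279.2, 304.1], 0.62), ([222.0, 230.2], 0.52)]
x 1.48 y -6.85 z -0.01 | ax 0.000 ay 0.000 az -0.000
x -0.64 y 3.30 z -32.18 | ax 0.019 ay -0.175 az 0.213
x -1.97 y 9.45 z -32.18 | ax 0.019 ay -0.175 az 0.213
```

View pics/s17.png

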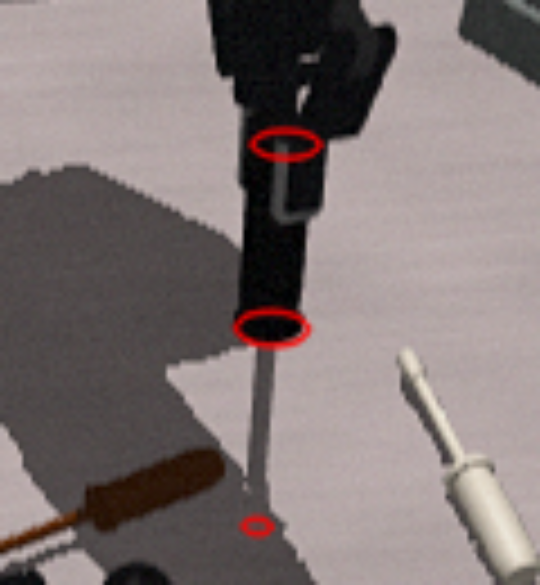

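Emit:
apply_moves --increments '[{"x": 1.0, "y": -5, "z": 0, "ax": 0, "ay": 0, "az": 0, "grip": 1}, {"x": 1.5, "y": -6.9, "z": -2, "ax": 0, "ay": 0, "az": 0, "grip": 1}, {"x": 1.5, "y": -6.9, "z": -7, "ax": 0, "ay": 0, "az": 0.05, "grip": 1}, {"x": 1.0, "y": -5, "z": -12, "ax": 0, "ay": -0.05, "az": 0.1, "grip": 1}, {"x": 0.5, "y": -2, "z": -18, "ax": 0, "ay": -0.1, "az": 0.15, "grip": 1}, {"x": 0, "y": 1, "z": -24, "ax": 0.01, "ay": -0.15, "az": 0.2, "grip": 1}, {"x": -0.6, "y": 3.3, "z": -29, "ax": 0.019, "ay": -0.175, "az": 0.213, "grip": 1}, {"x": -0.6, "y": 3.3, "z": -32.2, "ax": 0.019, "ay": -0.175, "az": 0.213, "grip": 1}, {"x": -0.6, "y": 3.3, "z": -32.2, "ax": 0.019, "ay": -0.175, "az": 0.213, "grip": 1}, {"x": -0.6, "y": 3.3, "z": -32.2, "ax": 0.019, "ay": -0.175, "az": 0.213, "grip": 1}]'

```text
time_s: 19.48
eef_pos: [0.536, -0.0566, 0.3362]
eef_rot: [0.696, -0.696, -0.123, 0.123]
wrist_force: [0.4, 0.2, -1.3]
opening: 0.301
```

```bash
python3 - <<'E'
from hold import *
o,p,R=cur();M=R.as_matrix();a=-M[:,1];print(o['time_s'],p,o['opening'],o['q'].round(2),'axis',a.round(4))
org=p-s0*a;tip=org-.110*a
V=frame(e,-up);fs=hin+.066*d+.15*up
inc([(fs+.11*d+(.022+s0)*up,V),(fs+(.022+s0)*up,V)])
for n in('scene','wrist','top'):
    im=vision.camera(n);c=P(n);print(n,[(q,proj(c,X).round(1).tolist(),[(np.round(r['xy'],1).tolist(),round(r['p'],2)) for r in pinpoint(n,q)][:2]) for q,X in(('driver',org),('driver_tip',tip),('fork_seat',fs),('hanger_edge',hin+.02*d+.15*up))])
    circ(c,org,a,.016,im,(255,0,0));circ(c,tip,a,.0065,im,(255,0,0));
    for xx in(.008,.020,-.008,-.02):
        u=[proj(c,fs+xx*e+yy*d) for yy in(-.019,.031)];cv2.line(im,*[tuple(np.round(v).astype(int).tolist()) for v in u],(0,255,0),1)
    if n=='wrist': save('w18.png',im)
    else:
        u=proj(c,fs+.05*d).astype(int);save('%s18.png'%n,cv2.resize(im[u[1]-60:u[1]+60,u[0]-75:u[0]+75],None,fx=5,fy=5))
E
```

```text
19.475 [ 0.53600785 -0.05655428  0.33624644] 0.30094851714128645 [-0.33  0.03  1.56  0.    1.55 -0.68] axis [ 0.e+00 -2.e-04  1.e+00]
x -0.05 y 6.32 z -0.00 | ax -0.000 ay -0.000 az 0.000
x -0.05 y 6.32 z -11.00 | ax -0.000 ay -0.000 az 0.000
scene [('driver', [258.4, 202.9], [([370.5, 202.0], 0.98), ([453.8, 196.0], 0.59)]), ('driver_tip', [262.9, 238.2], [([261.6, 239.3], 0.73), ([440.6, 167.8], 0.68)]), ('fork_seat', [213.4, 248.6], [([211.7, 247.8], 0.96), ([287.4, 257.4], 0.41)]), ('hanger_edge', [192.1, 256.5], [([192.2, 255.0], 0.87)])]
wrist [('driver', [313.6, 260.6], [([312.6, 259.6], 0.69), ([311.1, 210.0], 0.26)]), ('driver_tip', [314.1, 211.0], []), ('fork_seat', [313.3, 344.5], []), ('hanger_edge', [313.3, 389.6], [([314.3, 393.2], 0.79), ([311.0, 210.2], 0.28)])]
top [('driver', [375.7, 217.1], [([238.6, 318.7], 0.93), ([142.3, 320.1], 0.82)]), ('driver_tip', [370.2, 223.0], [([367.4, 222.8], 0.62), ([139.8, 364.0], 0.58)]), ('fork_seat', [419.0, 205.1], []), ('hanger_edge', [438.8, 198.1], [])]
```

View pics/w18.png

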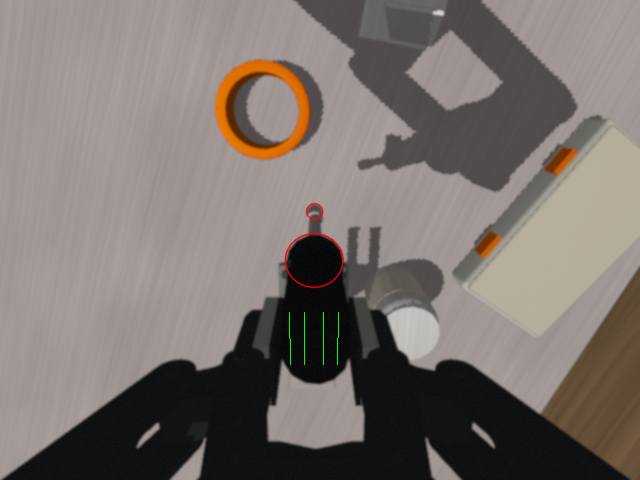

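View pics/scene18.png

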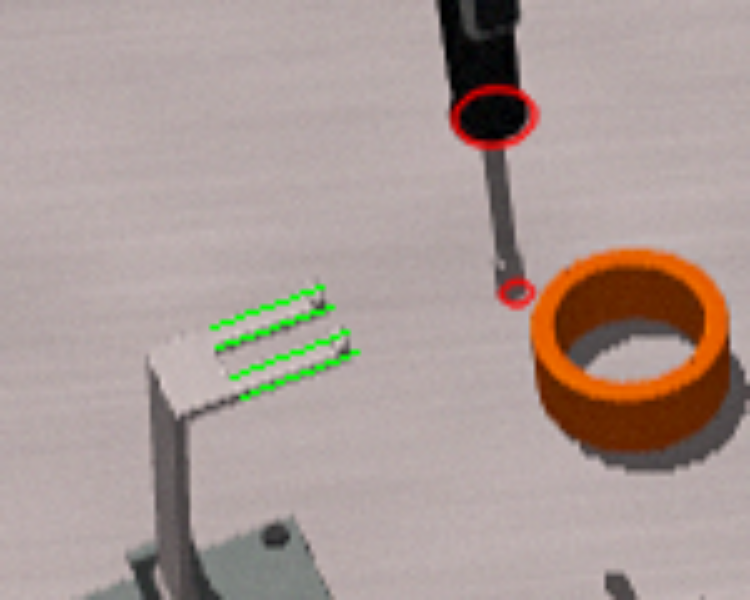

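View pics/top18.png

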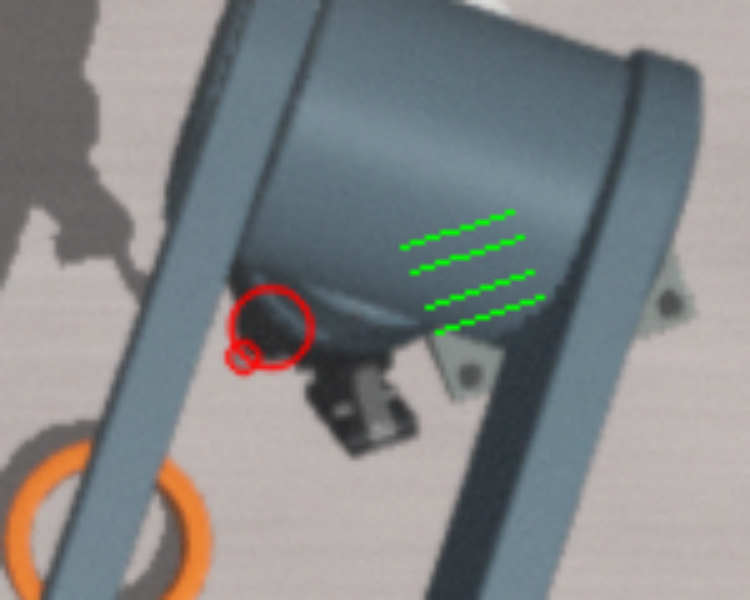

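The driver hangs vertical and lines up with the slot axis; the overlay is off by the same ~1 px on both driver and fork. I lower to 22 mm above the prongs, outside the open end.

Emit:
apply_moves --increments '[{"x": -0.05, "y": 2, "z": 0, "ax": 0, "ay": 0, "az": 0, "grip": 1}, {"x": -0.05, "y": 4, "z": 0, "ax": 0, "ay": 0, "az": 0, "grip": 1}, {"x": -0.05, "y": 5.5, "z": 0, "ax": 0, "ay": 0, "az": 0, "grip": 1}, {"x": -0.05, "y": 6.3, "z": 0, "ax": 0, "ay": 0, "az": 0, "grip": 1}, {"x": -0.05, "y": 6.3, "z": -2, "ax": 0, "ay": 0, "az": 0, "grip": 1}, {"x": -0.05, "y": 6.3, "z": -3, "ax": 0, "ay": 0, "az": 0, "grip": 1}, {"x": -0.05, "y": 6.3, "z": -3, "ax": 0, "ay": 0, "az": 0, "grip": 1}]'

```text
time_s: 21.1
eef_pos: [0.5463, -0.0866, 0.2736]
eef_rot: [-0.696, 0.697, 0.123, -0.123]
wrist_force: [-0.6, -0.0, -0.6]
opening: 0.298
```

```bash
cat > look.py <<'E'
from hold import *
import sys
nm=sys.argv[1]
o,p,R=cur();M=R.as_matrix();a=-M[:,1];print(o['time_s'],p,o['opening'],'axis',a.round(4),o['wrist_force'].round(2),o['torque'].round(2))
org=p-s0*a;tip=org-.110*a
V=frame(e,-up);fs=hin+.066*d+.15*up
v=org-fs;print('org rel seat: e %.4f d %.4f up %.4f'%(v@e,v@d,v[2]))
inc([(fs+(.022+s0)*up,V),(fs+(s0)*up,V)])
for n in('scene',):
    im=vision.camera(n);raw=im.copy();c=P(n);print(n,[(q,proj(c,X).round(1).tolist(),[(np.round(r['xy'],1).tolist(),round(r['p'],2)) for r in pinpoint(n,q)][:2]) for q,X in(('driver',org),('driver_tip',tip),('fork_seat',fs),('hanger_edge',hin+.02*d+.15*up))])
    circ(c,org,a,.016,im,(255,0,0));circ(c,tip,a,.0065,im,(255,0,0));
    for xx in(.008,.020,-.008,-.02):
        u=[proj(c,fs+xx*e+yy*d) for yy in(-.019,.031)];cv2.line(im,*[tuple(np.round(v*16).astype(int).tolist()) for v in u],(0,255,0),1,cv2.LINE_AA,4)
    u=proj(c,fs+.03*d).astype(int);k=lambda z:cv2.resize(z[u[1]-60:u[1]+40,u[0]-40:u[0]+60],None,fx=4,fy=4,interpolation=cv2.INTER_CUBIC)
    save(nm+'.png',np.hstack([k(raw),k(im)]))
E
python3 look.py s19
```

```text
21.1 [ 0.54633759 -0.08661414  0.27355432] 0.29827771193738595 axis [-5.e-04  6.e-04  1.e+00] [-0.56 -0.05 -0.6 ] [ 0.03  0.01 -0.03]
org rel seat: e -0.0001 d 0.0782 up 0.0226
x 0.02 y 0.06 z -7.83 | ax 0.001 ay -0.002 az 0.000
x 0.02 y 2.26 z -7.82 | ax 0.001 ay -0.002 az 0.000
scene [('driver', [247.0, 228.7], [([451.3, 192.9], 0.97), ([244.8, 232.6], 0.6)]), ('driver_tip', [252.2, 260.6], [([435.7, 166.4], 0.79), ([337.3, 217.8], 0.66)]), ('fork_seat', [213.4, 248.6], [([211.9, 249.4], 0.93)]), ('hanger_edge', [192.1, 256.5], [([190.7, 258.5], 0.66)])]
```

View pics/s19.png

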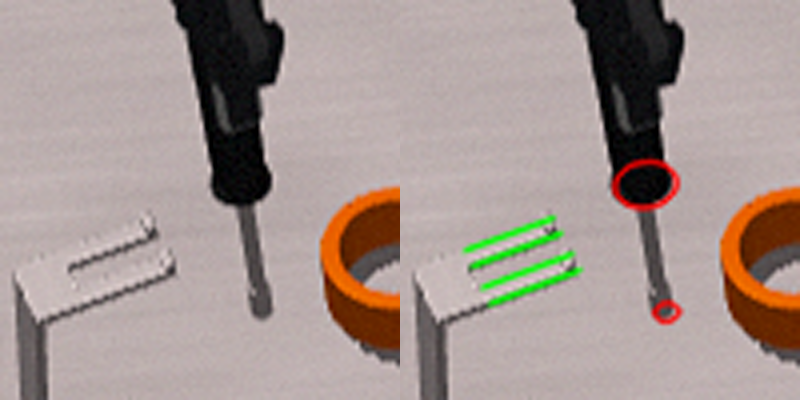

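Aligned. I move in partway with the flange above the lips and look again.

Emit:
apply_moves --increments '[{"x": 0, "y": 0, "z": -1.5, "ax": 0, "ay": 0, "az": 0, "grip": 1}, {"x": 0, "y": 0, "z": -3, "ax": 0, "ay": 0, "az": 0, "grip": 1}, {"x": 0, "y": 0, "z": -4.3, "ax": 0, "ay": 0, "az": 0, "grip": 1}, {"x": 0, "y": 0, "z": -5.3, "ax": 0, "ay": 0, "az": 0, "grip": 1}, {"x": 0, "y": 0, "z": -5.8, "ax": 0, "ay": 0, "az": 0, "grip": 1}, {"x": 0, "y": 0, "z": -5.8, "ax": 0, "ay": 0, "az": 0, "grip": 1}]'

```text
time_s: 22.1
eef_pos: [0.5656, -0.1398, 0.273]
eef_rot: [0.696, -0.696, -0.123, 0.123]
wrist_force: [0.1, -0.7, -0.4]
opening: 0.299
```

```bash
python3 look.py s20
```

```text
22.1 [ 0.56563523 -0.13981274  0.27302285] 0.29911272054036164 axis [ 5.e-04 -1.e-04  1.e+00] [ 0.12 -0.66 -0.38] [-0.   -0.04  0.04]
org rel seat: e -0.0003 d 0.0217 up 0.0220
x 0.03 y 0.00 z -2.17 | ax -0.000 ay -0.000 az -0.000
x 0.03 y 2.20 z -2.17 | ax -0.000 ay -0.000 az -0.000
scene [('driver', [221.6, 238.1], [([449.5, 195.8], 0.84), ([370.5, 202.1], 0.66)]), ('driver_tip', [228.9, 269.7], [([439.2, 169.6], 0.96), ([376.1, 273.3], 0.75)]), ('fork_seat', [213.4, 248.6], [([211.4, 248.1], 0.66)]), ('hanger_edge', [192.1, 256.5], [([189.8, 256.7], 0.96)])]
```

View pics/s20.png

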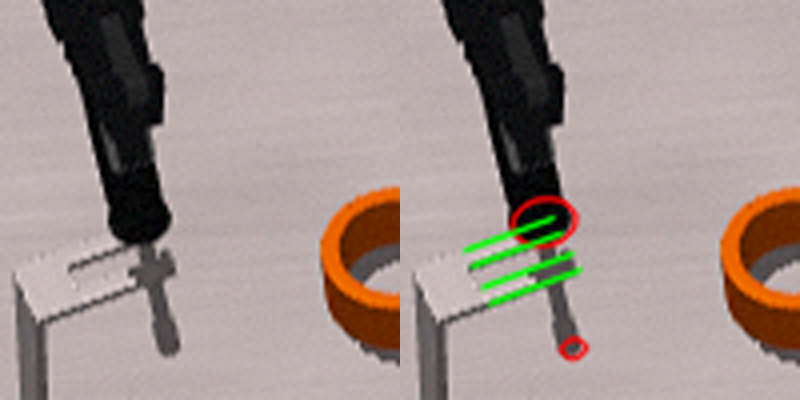

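No contact forces, and the shaft is between the prongs. I go on to the seat and lower.

Emit:
apply_moves --increments '[{"x": 0.03, "y": 0, "z": -0.8, "ax": 0, "ay": 0, "az": 0, "grip": 1}, {"x": 0.03, "y": 0, "z": -1.6, "ax": 0, "ay": 0, "az": 0, "grip": 1}, {"x": 0.03, "y": 0, "z": -2.15, "ax": 0, "ay": 0, "az": 0, "grip": 1}, {"x": 0.03, "y": 0, "z": -2.15, "ax": 0, "ay": 0, "az": 0, "grip": 1}, {"x": 0.03, "y": 0.6, "z": -2.15, "ax": 0, "ay": 0, "az": 0, "grip": 1}, {"x": 0.03, "y": 1.2, "z": -2.15, "ax": 0, "ay": 0, "az": 0, "grip": 1}, {"x": 0.03, "y": 1.7, "z": -2.15, "ax": 0, "ay": 0, "az": 0, "grip": 1}, {"x": 0.03, "y": 1.7, "z": -2.15, "ax": 0, "ay": 0, "az": 0, "grip": 1}]'

```text
time_s: 23.35
eef_pos: [0.5729, -0.1589, 0.2555]
eef_rot: [0.696, -0.696, -0.123, 0.124]
wrist_force: [-0.1, 0.6, -0.9]
opening: 0.3
```

```bash
python3 look.py s21
```

```text
23.35 [ 0.57291037 -0.15891217  0.25547993] 0.30018118738558025 axis [ 1.3e-03 -5.0e-04  1.0e+00] [-0.11  0.58 -0.93] [-0.    0.01  0.03]
org rel seat: e -0.0000 d 0.0013 up 0.0045
x -0.00 y -1.75 z -0.12 | ax -0.001 ay 0.001 az -0.001
x -0.00 y 0.45 z -0.12 | ax -0.001 ay 0.001 az -0.001
scene [('driver', [213.6, 247.0], [([452.8, 197.2], 0.84), ([210.9, 247.3], 0.69)]), ('driver_tip', [221.6, 277.6], [([438.5, 166.4], 0.83), ([217.4, 277.7], 0.56)]), ('fork_seat', [213.4, 248.6], [([213.9, 246.2], 0.79), ([376.9, 240.2], 0.6)]), ('hanger_edge', [192.1, 256.5], [([192.2, 257.0], 0.63), ([411.1, 305.3], 0.21)])]
```

View pics/s21.png

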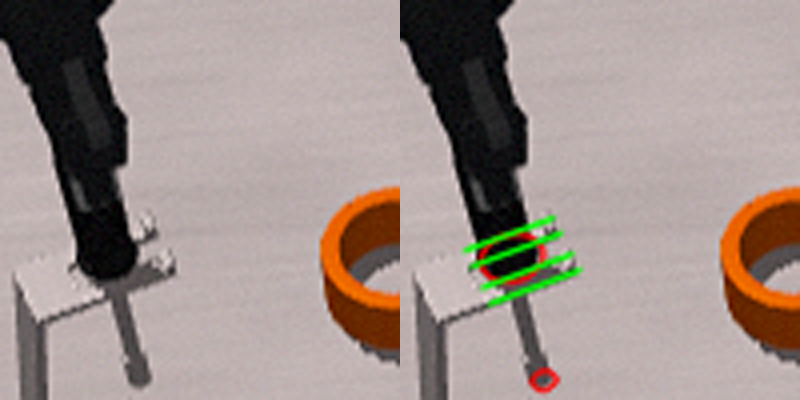

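The shaft runs down through the slot and the flange is inside the lips. I lower until contact.

Emit:
apply_moves --increments '[{"x": 0, "y": 0.2, "z": 0, "ax": 0, "ay": 0, "az": 0, "grip": 1}, {"x": 0, "y": 0.35, "z": 0, "ax": 0, "ay": 0, "az": 0, "grip": 1}, {"x": 0, "y": 0.45, "z": 0, "ax": 0, "ay": 0, "az": 0, "grip": 1}, {"x": 0, "y": 0.45, "z": 0, "ax": 0, "ay": 0, "az": 0, "grip": 1}]'

```text
time_s: 24.1
eef_pos: [0.5733, -0.1592, 0.2519]
eef_rot: [-0.696, 0.696, 0.124, -0.124]
wrist_force: [0.0, -0.5, -0.9]
opening: 0.303
```

```bash
python3 look.py s22
```

```text
24.1 [ 0.57334081 -0.15922982  0.25189694] 0.30276982616747833 axis [-0.e+00  2.e-04  1.e+00] [ 0.04 -0.47 -0.86] [-0.04 -0.03 -0.03]
org rel seat: e 0.0003 d 0.0008 up 0.0009
x -0.03 y -2.11 z -0.08 | ax 0.000 ay 0.001 az -0.000
x -0.03 y 0.09 z -0.08 | ax 0.000 ay 0.001 az -0.000
scene [('driver', [213.7, 248.3], [([213.0, 249.8], 0.84), ([451.3, 196.4], 0.81)]), ('driver_tip', [221.6, 278.8], [([436.8, 167.0], 0.92), ([337.6, 217.6], 0.88)]), ('fork_seat', [213.4, 248.6], [([211.3, 244.1], 0.61), ([376.3, 237.9], 0.2)]), ('hanger_edge', [192.1, 256.5], [([192.4, 258.2], 0.88)])]
```

View pics/s22.png

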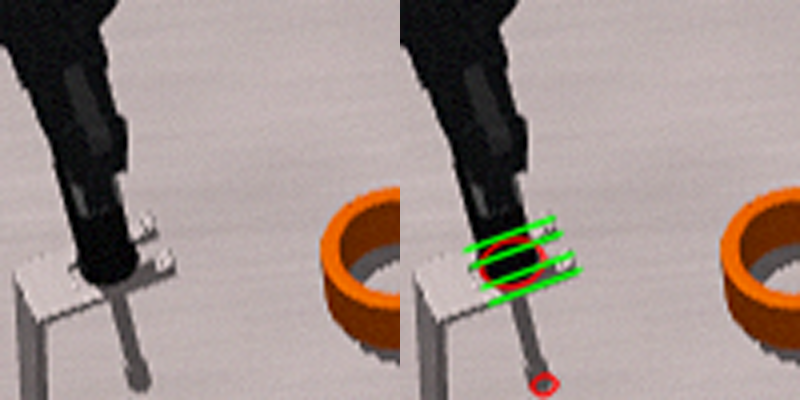

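No contact yet; about 1 mm is left. I go down a little further.

Emit:
apply_moves --increments '[{"x": 0, "y": 0.1, "z": 0, "ax": 0, "ay": 0, "az": 0, "grip": 1}, {"x": 0, "y": 0.18, "z": 0, "ax": 0, "ay": 0, "az": 0, "grip": 1}, {"x": 0, "y": 0.18, "z": 0, "ax": 0, "ay": 0, "az": 0, "grip": 1}]'

```text
time_s: 24.72
eef_pos: [0.5735, -0.1593, 0.2505]
eef_rot: [-0.696, 0.696, 0.124, -0.123]
wrist_force: [-0.1, -0.4, 0.2]
opening: 0.301
```

Emit:
apply_moves --increments '[{"x": 0, "y": 0.1, "z": 0, "ax": 0, "ay": 0, "az": 0, "grip": 1}, {"x": 0, "y": 0.15, "z": 0, "ax": 0, "ay": 0, "az": 0, "grip": 1}, {"x": 0, "y": 0.15, "z": 0, "ax": 0, "ay": 0, "az": 0, "grip": 1}]'

```text
time_s: 25.1
eef_pos: [0.5737, -0.1596, 0.2504]
eef_rot: [-0.696, 0.697, 0.124, -0.123]
wrist_force: [-1.9, 0.2, 6.2]
opening: 0.306
```

Contact: 6 N upward, flange seated. I release and withdraw straight up.

Emit:
apply_moves --increments '[{"x": 0, "y": -0.05, "z": 0, "ax": 0, "ay": 0, "az": 0, "grip": 0.6}, {"x": 0, "y": -0.05, "z": 0, "ax": 0, "ay": 0, "az": 0, "grip": 0.4}, {"x": 0, "y": -0.05, "z": 0, "ax": 0, "ay": 0, "az": 0, "grip": 0.3}, {"x": 0, "y": -0.05, "z": 0, "ax": 0, "ay": 0, "az": 0, "grip": 0.3}, {"x": 0, "y": -0.05, "z": 0, "ax": 0, "ay": 0, "az": 0, "grip": 0.3}]'

```text
time_s: 25.72
eef_pos: [0.5737, -0.1596, 0.2507]
eef_rot: [-0.696, 0.697, 0.124, -0.123]
wrist_force: [0.3, -0.4, -0.3]
opening: 0.698
```

```bash
python3 look.py s23
```

```text
25.725 [ 0.57366106 -0.15960127  0.2507429 ] 0.6984808251989612 axis [-0.0014  0.0014  1.    ] [ 0.32 -0.43 -0.29] [ 0.05 -0.02 -0.01]
org rel seat: e 0.0005 d 0.0002 up -0.0003
x -0.05 y -2.23 z -0.04 | ax 0.002 ay 0.001 az 0.001
x -0.05 y -0.03 z -0.03 | ax 0.002 ay 0.001 az 0.001
scene [('driver', [213.6, 248.8], [([369.0, 202.5], 0.97), ([455.1, 193.5], 0.97)]), ('driver_tip', [221.4, 279.3], [([339.2, 216.3], 0.88), ([218.7, 281.2], 0.79)]), ('fork_seat', [213.4, 248.6], [([210.5, 246.6], 0.83)]), ('hanger_edge', [192.1, 256.5], [([189.2, 257.3], 0.55)])]
```

View pics/s23.png

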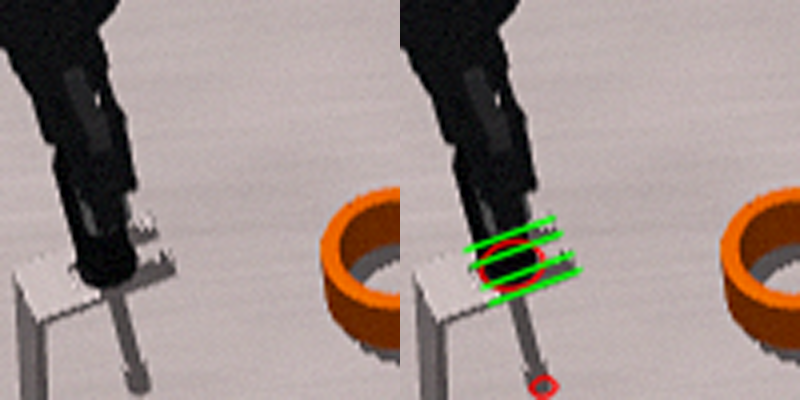

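It hangs still, with no force on the hand. I withdraw along the axis.

Emit:
apply_moves --increments '[{"x": 0, "y": -1, "z": 0, "ax": 0, "ay": 0, "az": 0, "grip": 0.3}, {"x": 0, "y": -2.5, "z": 0, "ax": 0, "ay": 0, "az": 0, "grip": 0.3}, {"x": 0, "y": -4.5, "z": 0, "ax": 0, "ay": 0, "az": 0, "grip": 0.3}, {"x": 0, "y": -7, "z": 0, "ax": 0, "ay": 0, "az": 0, "grip": 0.3}, {"x": 0, "y": -11, "z": 0, "ax": 0, "ay": 0, "az": 0, "grip": 0.3}, {"x": 0, "y": -15, "z": 0, "ax": 0, "ay": 0, "az": 0, "grip": 0.3}, {"x": 0, "y": -18, "z": 4, "ax": 0, "ay": 0, "az": 0, "grip": 0.3}, {"x": 0, "y": -18, "z": 10, "ax": 0, "ay": 0, "az": 0, "grip": 0.3}, {"x": 0, "y": -18, "z": 12, "ax": 0, "ay": 0, "az": 0, "grip": 0.3}, {"x": 0, "y": -18, "z": 12, "ax": 0, "ay": 0, "az": 0, "grip": 0.3}]'

```text
time_s: 27.22
eef_pos: [0.5319, -0.0457, 0.432]
eef_rot: [-0.695, 0.697, 0.125, -0.123]
wrist_force: [0.5, 0.9, -0.0]
opening: 0.702
```

```bash
python3 - <<'E'
from hold import *
o,p,R=cur();print(o['time_s'],p,o['wrist_force'].round(2))
save('s24.png',vision.camera('scene'));save('w24.png',vision.camera('wrist'))
print([(n,q,[(np.round(r['xy'],1).tolist(),round(r['p'],2)) for r in pinpoint(n,q)][:3]) for n in('scene',) for q in('driver','driver_tip','hanger_edge','stand','jar','can','tape')])
fs=hin+.066*d+.15*up;print(proj(S,fs),proj(S,fs-.11*up),proj(S,fs+.09*up))
E
```

```text
27.225 [ 0.5319156  -0.04567967  0.43197089] [ 0.5   0.87 -0.04]
[('scene', 'driver', [([211.1, 251.7], 0.86), ([369.9, 199.9], 0.84), ([449.0, 197.0], 0.83)]), ('scene', 'driver_tip', [([440.1, 165.7], 0.8), ([218.9, 279.1], 0.71), ([338.0, 220.0], 0.58)]), ('scene', 'hanger_edge', [([190.7, 257.0], 0.86), ([376.1, 238.1], 0.63)]), ('scene', 'stand', [([378.2, 275.1], 0.91), ([221.2, 282.0], 0.37)]), ('scene', 'jar', [([409.9, 306.3], 0.77)]), ('scene', 'can', [([221.0, 341.5], 0.76)]), ('scene', 'tape', [([288.2, 253.8], 0.73)])]
[213.36888122 248.59072589] [221.30471729 279.07345736] [205.7792772  219.43792341]
```

View pics/s24.png

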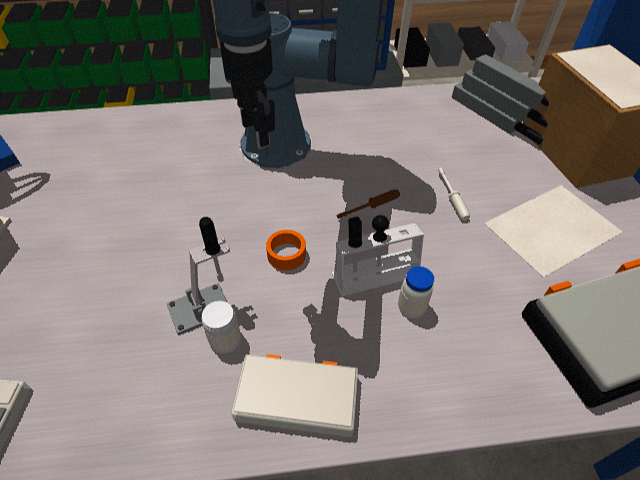

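View pics/w24.png

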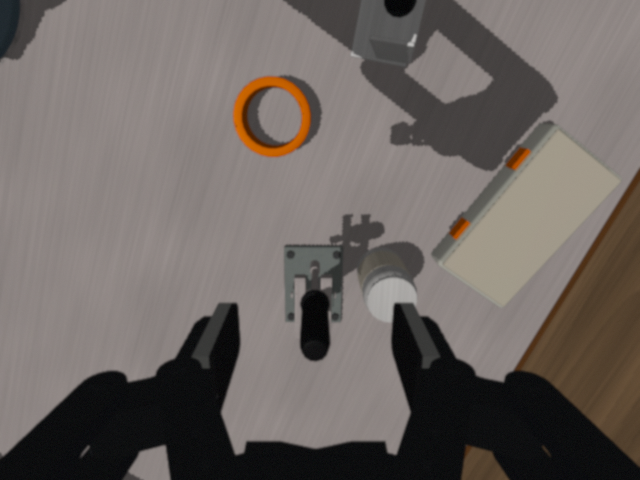

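The driver hangs upright in the fork at (209,236), with its tip near (219,279). The arm stands, and the stand holds the square and ball tools in its old place. Jar, can and tape have not moved, and the gripper is clear.

```bash
python3 -c "
from bench import ticket;print(ticket.hand_in())"
```

```text
the job is handed in; nothing more can be done
None
```

The job is done and handed in: the hanger arm stands against its stop, and the black round-handled nut driver hangs by its flange in the fork. Robot time was about 27 s of the 72 s allowed.

- **Raising the arm:** My first push went too high and the finger tips entered the fork's slot. I backed out, the arm fell back onto its stop, and a second push lower down raised it until it stood by itself.
- **Drawing the driver:** I drew it about 180 mm straight along its socket. The drift was under 0.1 mm when checked at 60 mm, and no side force built up at the checks. The stand stayed put and the square and ball tools stayed in it.
- **Hanging it:** I brought the shaft in through the open end with the flange above the lips. I lowered it until contact (about 6 N), let go and backed straight up.

**Last checks:** In the final pictures the driver hangs upright. Its points lie within 2 to 4 pixels of where they were predicted. The hanger edge is at its standing position, and the jar, can, tape and stand are where they began. The gripper is clear and reads no meaningful force.

**What failed or disagreed:**
- The first push failed, as described above.
- One move call was refused because it left out some fields; nothing moved.
- The scene camera showed the driver and fork about 1 pixel left of my calculation. The offset was the same for both, so it did not affect the fit.

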